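# Vacuum-seal a tray of jars

## Robot

A 6-joint arm with a two-finger parallel gripper is mounted at the origin on the work surface. World frame = base frame: x ahead of the robot, y to its left, z up, the work surface at z = 0. Lengths are in mm, angles in rad, forces in N, time in s.
With the tool pointing down it reaches from about 350 to 875 mm from the base axis. Payload 4.2 kg.
Tool frame: the origin (TCP) lies midway between the tips of the shut fingers; the grasp point (between the pads) lies arm.grip_depth behind it (arm.grip_depth is the distance from the TCP to the grasp point, in mm); z points along the fingers, y is the direction in which the jaws open and shut (so a half turn about z gives the same grasp; the last joint's range is limited). The gripper opens to 85 mm and grips with 20 to 120 N. Pads are 22 mm wide; open, the fingers measure 114 mm over their backs; the gripper's body (76 mm by 85 mm) begins 54 mm behind the grasp point. The pads swing forward as they close: fully open they stand 13 mm farther back than shut.
Start: joints at [0.259, 0.385, 0.008, 0, -1.194, -0.259], TCP at [624.979, 0.025, 231.312] pointing down, gripper open.
Joint ranges: [-3.14, 3.14], [-1.21, 2.06], [-1.07, 1.41], [-3.16, 2.05], [-2.99, -0.16], [-3.1, 3.1]. Speed limits (rad/s): [2.79, 2.79, 3.14, 3.14, 3.14, 3.14].

## Interface

Orientations are given as a unit quaternion [x, y, z, w].
In Python, from bench import arm gives the robot as it stands.
- The arm moves only by the tool play_rows, never from a script. Its argument "motion" is one flat list of numbers, 7 for each row, row after row: the opening in per cent of the stroke, from 0 (shut) to 100 (fully open), then the shift along the world's x, y, z in cm, then the turn, a rotation vector about the world's x, y, z in degrees. A call has 1 to 5 rows; each row is the pose to reach, as a shift and turn from the pose commanded when the call began; what a row does not reach only later rows make up. A row lasts 1/8 s, in which the tool goes at most 62.5 mm and 10.7 degrees, less where a joint would pass 70% of its speed; a pose out of reach is approached as far as the arm can. A call with a gripper value outside its range is refused whole. The fingers move at their own pace and stop on an object; the grip force is fixed at half the most. Time passes only in rows, so rows that repeat a pose let the fingers close. It gives the time, the measured TCP pose, the force and the opening at its end, in the units of the state.
- arm.read_state(): the state, without advancing time (a new reading comes with each control period).
- arm.get_image(name): name is "scene" or "side" or "wrist"; returns (picture, depth): 384x512x3 uint8, red, green, blue; 384x512 float32, mm along the optical axis (not along the pixel's ray), 0 where there is no reading.
- arm.camera_info(name): a dict with "fovy" (degrees; the focal length in pixels is half the picture's height over the tangent of half this angle, whatever the lens; pixels are square), "cx", "cy" (the principal point, pixels), "R" (3x3) and "t" (3): a world point X has camera coordinates R X + t. Camera axes: x right, y down, z forward; pixel columns grow to the right and rows downward; lengths in mm; the calibration is good to about 2 mm. A picture is of the moment at which its call begins: read the wrist's pose just before it. camera_info takes no time and is no camera call; for the wrist camera it gives the pose at the moment of the call.
- arm.job_done(): hands the job in, once; it reports no verdict.
Trained networks look in the newest picture that a camera, given by its name, has taken for a name from the list of things; names that differ only in an ending like _2 or _b are one class to them, and where a whole thing is asked for, a point or a joint stands for the part that bears it (a point fixed in the world has none). Each returns a list of dicts, best first, with "confidence" (0 to 1); they miss things now and then, are a little off and sometimes report something else, mostly with a low value. They report only what shows in the picture. A call takes as long as a camera call. They do not tell look-alikes from the thing itself.
- arm.outline_of(thing, camera): "mask" (384x512 bool, what is visible of it) and "extent" ([left, top, width, height] in pixels, round what is visible of it).
- arm.place_of(thing, camera): "uv" ([column, row] in pixels: a listed point, or the origin of a listed thing).
The state is a dict: "clock": time; "joints": joint angles; "joint_vel": joint speeds; "joint_efforts": joint torques, N m; "position": TCP position; "ee_rot": TCP orientation; "contact_force": force on the tool from outside, world axes, zero at the start; "wrist_torque": the same for the moment, N m; "gripper_width": finger opening in mm.
Only numpy, scipy, OpenCV 4.12 (cv2) and the standard library are available. Lean on these libraries where they do the work, as an engineer would, in place of code of your own. Each camera call takes 0.05 s, during which the arm holds its last target.

## Task

Stand all the small squat jars with the pale wooden lids upright on the aluminium tray (there may be two, three or four), leaving the big jar and the tin standing where they are, and then slide the loaded tray by its bar handle into the lid sealer until it is fully home against the back. With the tray home, press the sealer's spring pedal down to its stop and keep it down for a good second to run the sealing cycle, let it up, and draw the tray with its jars back out until it is completely clear of the sealer.

Things in the scene. Friction and masses are not known exactly. Their poses are not given: they have to be found in the camera images.
- sealer: White bench-top lid sealer, fixed: a tunnel, open at the front, clear roof window, 260 deep x 248 wide x 168 high. Origin on the bench under its centre; x points from the open front inward (slide-in direction), z up. The bench is the tunnel's floor. Front face at x = -130, back stop at x = +80; clear width 176, clear height 115, side walls 36 thick.
- sealer_mouth (a point): Point on the bench at the middle of the sealer's open front (sealer x = -130, y = 0), axes as the sealer's. Two 30 high flared steel guide plates in front of it reach out to sealer x = -326 and widen from 176 to about 208.
- tray: Loose aluminium tray, 224 long (x) x 166 wide (y), floor 4 thick, rim 18 high, about 0.4 kg, starts on the bench before the sealer, roughly facing it. Origin under its centre; x points to the leading end (tray x = 112, enters first); handle beyond the -x end. Fully home, its origin is at sealer x = -32. Takes four jars, e.g. at tray x = +-54, y = +-37.
- tray_handle (a point): Middle of the tray's bar handle: a horizontal bar across the tray, 12 thick (tray x), 124 long (tray y), 16 high, centred at tray x = -190, y = 0, 52 above the bench. Two 10 wide arms at y = +-57 join it to the tray; 72 free between bar and tray, so it can be pinched from above, fingers closing along tray x.
- pedal (a joint): Pedal angle in rad: 0 up (sprung), 0.25 pressed down to its stop. About 2 N at the pad starts it, about 8 N holds it at the stop; it springs back when let go.
- pedal_pad (a point): Centre of the black rubber pad on top of the pedal plate (pad 55 x 72), the place to press; it moves with the pedal: about 61 above the bench when up, about 38 at the stop. The pad surface slopes up towards the free end by about 0.27 rad when up, nearly level at the stop.
- pedal_base: Fixed steel base plate of the grey pedal, 140 x 100. Origin on the bench near the pedal's free end (the plate reaches from x = -5 to +135), the hinge is at x = +120, 26 above the bench; the free end of the pedal points to -x of this frame.
- jar1: Small squat jar of red-brown preserve with a flat pale wooden lid, 60 in diameter, 66 high, about 0.14 kg. Origin at the centre of its underside, z up. None if absent from this run.
- jar2: Small squat jar of red-brown preserve with a flat pale wooden lid, 60 in diameter, 66 high, about 0.14 kg. Origin at the centre of its underside, z up. None if absent from this run.
- jar3: Small squat jar of red-brown preserve with a flat pale wooden lid, 60 in diameter, 66 high, about 0.14 kg. Origin at the centre of its underside, z up. None if absent from this run.
- jar4: Small squat jar of red-brown preserve with a flat pale wooden lid, 60 in diameter, 66 high, about 0.14 kg. Origin at the centre of its underside, z up. None if absent from this run.
- big_jar: Bystander, not to be moved: larger jar with a black lid, 76 in diameter, 98 high, stands among the small jars. Origin at the centre of its underside.
- tin: Bystander, not to be moved: tin can, 72 in diameter, 90 high, stands among the small jars. Origin at the centre of its underside.
Mind the look-alikes: they are no part of the job. What is shaped like the jar1 but green or yellow is not meant.

How it is judged (in metres and radians):
On the way, in this order (a step that is already met when the one before it is completed fails the run):
1. every jar stands upright on the tray, the tray still outside the sealer (x of jar1 in the frame of tray between -0.085 and 0.085 m and y of jar1 in the frame of tray between -0.056 and 0.056 m and z of jar1 in the frame of tray between 0 and 0.012 m and angle between each of jar1, jar2, jar3, jar4's own z axis and vertical below 0.15 rad and x of jar2 in the frame of tray between -0.085 and 0.085 m and y of jar2 in the frame of tray between -0.056 and 0.056 m and z of jar2 in the frame of tray between 0 and 0.012 m and x of jar3 in the frame of tray between -0.085 and 0.085 m and y of jar3 in the frame of tray between -0.056 and 0.056 m and z of jar3 in the frame of tray between 0 and 0.012 m and x of jar4 in the frame of tray between -0.085 and 0.085 m and y of jar4 in the frame of tray between -0.056 and 0.056 m and z of jar4 in the frame of tray between 0 and 0.012 m and x of tray in the frame of sealer below -0.243 m), for 0.3 s.
2. the tray is fully home in the sealer with every jar standing on it (x of jar1 in the frame of tray between -0.085 and 0.085 m and y of jar1 in the frame of tray between -0.056 and 0.056 m and z of jar1 in the frame of tray between 0 and 0.012 m and angle between each of jar1, jar2, jar3, jar4's own z axis and vertical below 0.15 rad and x of jar2 in the frame of tray between -0.085 and 0.085 m and y of jar2 in the frame of tray between -0.056 and 0.056 m and z of jar2 in the frame of tray between 0 and 0.012 m and x of jar3 in the frame of tray between -0.085 and 0.085 m and y of jar3 in the frame of tray between -0.056 and 0.056 m and z of jar3 in the frame of tray between 0 and 0.012 m and x of jar4 in the frame of tray between -0.085 and 0.085 m and y of jar4 in the frame of tray between -0.056 and 0.056 m and z of jar4 in the frame of tray between 0 and 0.012 m and x of tray in the frame of sealer above -0.039 m and y of tray in the frame of sealer between -0.02 and 0.02 m and angle between the x axis of tray and the x axis of sealer, either way round below 0.08 rad), for 0.3 s.
3. the pedal is held down at its stop for 0.8 s, the tray home (x of tray in the frame of sealer above -0.039 m and y of tray in the frame of sealer between -0.02 and 0.02 m and angle between the x axis of tray and the x axis of sealer, either way round below 0.08 rad and value of joint pedal above 0.225 rad), for 0.8 s.
At the end, for the whole second after the job is handed in: Every jar present stands upright (within 0.15 rad) on the tray's floor inside its rim; the tray lies flat on the bench in front of the sealer with its leading end outside the sealer's front face; the pedal is up (below 0.03 rad); all at rest (all of step 1 and x of tray in the frame of sealer above -0.5 m and height (world z) of tray between -0.01 and 0.01 m and angle between tray's own z axis and vertical below 0.05 rad and value of joint pedal below 0.03 rad and linear speed of tray below 0.02 m/s and linear speed of each of jar1, jar2, jar3, jar4 below 0.03 m/s); the robot touches nothing.
It fails at once if a bystander (big jar or tin) is toppled or shifted by more than 6 cm (distance of any of big_jar, tin from where it was at the start of the episode above 0.06 m or angle between any of big_jar, tin's own z axis and vertical above 0.5 rad).
Of jar1, jar2, jar3, jar4 only 2 to 4 are there at a start; the rules pass over those that are not, and their reading is None.
At some moment in a run one of jar1, jar2, jar3, jar4 may be knocked a few centimetres aside while the robot is not near it.
Once in a run the grip may slacken for a moment while it holds something.
It also fails if it takes over 210 s, if anything falls off the work surface, if the arm or the gripper's body presses on something with over 40 N, if the wrist force passes 120 N, or if a joint passes its speed limit or range.

## Working session

There is one attempt and no reset: what is moved stays moved. The work goes in short steps, Python scripts to look and compute and a tool call to move; the robot and the scene stay as the last step left them, time stands still between calls to the robot, and variables do not carry over. Pictures are saved under pics/ and viewed, and the job is handed in when it is done.

Besides the shell and the picture viewer there is one more tool, called after ">>>" as name(argument=value, ...), one argument or row to a line, values as JSON. play_rows: Moves the arm, as the interface text tells. Its arguments: {"type":"object","properties":{"motion":{"type":"array","items":{"type":"number"}}},"required":["motion"]}

```bash
ls; mkdir -p pics
cat > h.py <<'E'
import numpy as np, cv2
from bench import arm
def snap(n,fn):
    im,d=arm.get_image(n); cv2.imwrite('pics/'+fn+'.png',cv2.cvtColor(im,cv2.COLOR_RGB2BGR)); np.save('pics/'+fn+'.npy',d); return im,d
def cam(n):
    c=arm.camera_info(n); f=192/np.tan(np.radians(c['fovy'])/2); return f,c['cx'],c['cy'],np.array(c['R']),np.array(c['t'])
def unproj(c,u,v,z):
    f,cx,cy,R,t=c; p=np.array([(u-cx)/f*z,(v-cy)/f*z,z]); return R.T@(p-t)
def ray_z(c,u,v,h):
    f,cx,cy,R,t=c; o=-R.T@t; d=R.T@np.array([(u-cx)/f,(v-cy)/f,1]); return o+d*(h-o[2])/d[2]
def proj(c,X):
    f,cx,cy,R,t=c; p=R@np.array(X)+t; return f*p[0]/p[2]+cx,f*p[1]/p[2]+cy
def cloud(c,d):
    f,cx,cy,R,t=c; v,u=np.mgrid[:384,:512]; P=np.stack([(u-cx)/f*d,(v-cy)/f*d,d],-1); return (P-t)@R
E
python3 - <<'E'
from h import *
for n in ['scene','side','wrist']:
    snap(n,n+'0'); c=cam(n); print(n,c[0],(-c[3].T@c[4]).round(),arm.camera_info(n))
s=arm.read_state();print(s, getattr(arm,'grip_depth',None))
E
```

```text
pics
scene 498.49967165196836 [1343. -648. 1046.] {'fovy': 42.12895105920721, 'cx': 260.47882972217377, 'cy': 186.6970084708635, 'R': array([[ 6.66678320e-01,  7.45345534e-01,  2.30741520e-04],
       [ 5.23820823e-01, -4.68314074e-01, -7.11543163e-01],
       [-5.30237459e-01,  4.74491268e-01, -7.02642351e-01]]), 't': array([-412.65847697, -261.86833911, 1754.38653127])}
side 424.8644601420751 [ 362. -706. 1028.] {'fovy': 48.637261273616595, 'cx': 256.41803033647403, 'cy': 195.18251736301139, 'R': array([[ 0.94916535, -0.31437889,  0.01584473],
       [-0.2360576 , -0.74419271, -0.62486321],
       [ 0.20823533,  0.58935823, -0.78057345]]), 't': array([-581.87201852,  202.66806754, 1143.4572632 ])}
wrist 324.50039543250756 [626. -80. 373.] {'fovy': 61.22380546951284, 'cx': 255.27545505339592, 'cy': 190.6780117857502, 'R': array([[-9.99998927e-01, -9.27964981e-05,  1.46177436e-03],
       [ 3.62912807e-04,  9.51175280e-01,  3.08651024e-01],
       [-1.41904537e-03,  3.08651223e-01, -9.51174226e-01]]), 't': array([625.41937798, -38.93231212, 380.45252262])}
{'clock': 0.15, 'joints': array([ 2.58570125e-01,  3.85447774e-01,  6.94681811e-03, -3.21927793e-04,
       -1.19402745e+00, -2.58606942e-01]), 'joint_vel': array([ 0.00224186, -0.00071707,  0.00496428,  0.00152028,  0.00147442,
        0.00139023]), 'joint_efforts': array([-6.03353892e-04, -3.92678475e+01,  1.88581592e+01,  4.18858320e+00,
       -3.39302780e-03,  5.70479813e-06]), 'position': array([ 6.24563477e+02, -1.13253706e-02,  2.30439156e+02]), 'ee_rot': array([-7.07051522e-01,  7.07161490e-01,  5.64761622e-04, -6.73391387e-04]), 'contact_force': array([0.55547191, 0.17786161, 0.32181058]), 'wrist_torque': array([-0.01536798, -0.01710207,  0.02281492]), 'gripper_width': 85.37476080178399} 18.700000000000003
```

View pics/scene0.png

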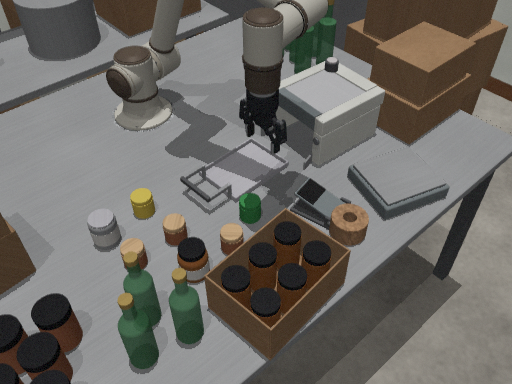

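View pics/side0.png

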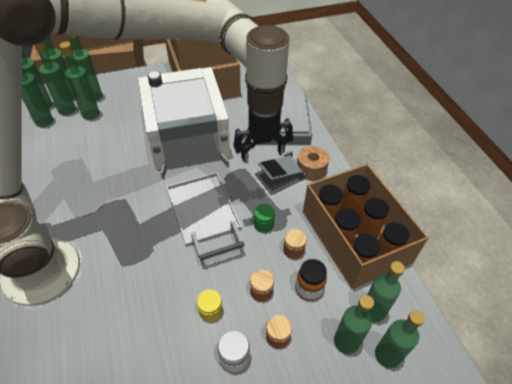

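View pics/wrist0.png

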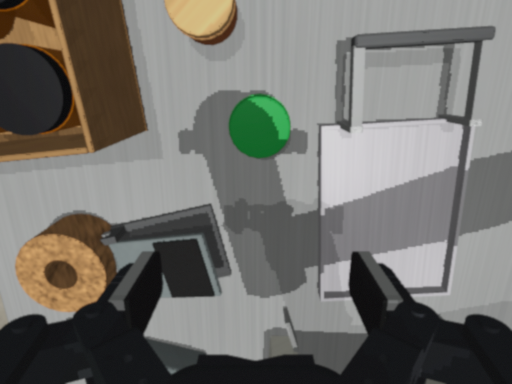

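Three pale-lidded candidates show: side (295,240), (262,283), (279,330). The green (264,216) and yellow (209,304) ones are look-alikes. The tray is at side (205,210) and the pedal at (278,172).

Run:
```python
from h import *
for n in ['scene','side']:
    im,d=snap(n,n+'1'); c=cam(n); P=cloud(c,d); 
    for th in ['jar1','big_jar','tin','tray','sealer','pedal','pedal_base']:
        for o in arm.outline_of(th,n):
            m=o['mask']&(d>0)
            if o['confidence']<0.3 or m.sum()<20: continue
            q=P[m]; zt=np.percentile(q[:,2],95); top=q[q[:,2]>zt-8]
            print(n,th,round(o['confidence'],2),o['extent'],'ztop',zt.round(),'topmed',np.median(top,0).round(1),'rng',((top.min(0)+top.max(0))/2).round(1),(np.ptp(top,0)).round(), 'col',im[m].mean(0).round())
    for th in ['tray','tray_handle','pedal_pad','pedal_base','sealer','sealer_mouth','jar1']:
        for o in arm.place_of(th,n):
            if o['confidence']<0.3: continue
            h={'tray_handle':52,'pedal_pad':61}.get(th,0)
            print(n,'place',th,round(o['confidence'],2),np.round(o['uv'],1),ray_z(c,*o['uv'],h).round(1))
im=cv2.imread('pics/side1.png')[190:370,180:340]; cv2.imwrite('pics/crop1.png',cv2.resize(im,None,fx=3.3,fy=3.3,interpolation=cv2.INTER_CUBIC)[:600])
```

```text
scene jar1 0.85 [121.4, 240.1, 29.5, 27.3] ztop 69.0 topmed [ 544.5 -364.3   66.4] rng [ 610.6 -378.9  145.4] [188.  79. 169.] col [146. 121.  94.]
scene jar1 0.75 [127.6, 188.4, 28.0, 32.3] ztop 69.0 topmed [ 409.5 -254.1   66.1] rng [ 407.6 -252.9   66.5] [60. 59. 12.] col [144. 129.  60.]
scene jar1 0.73 [261.6, 56.5, 122.3, 110.8] ztop 171.0 topmed [501.2 392.3 167.1] rng [521.8 274.2 264.5] [327. 528. 203.] col [134. 135. 133.]
scene jar1 0.64 [221.0, 223.4, 22.2, 29.5] ztop 69.0 topmed [ 675.1 -151.6   66.2] rng [ 673.6 -151.5   66.5] [57. 55. 11.] col [140. 113.  86.]
scene jar1 0.63 [239.2, 193.9, 21.5, 32.5] ztop 69.0 topmed [624.  -43.8  66.5] rng [622.  -43.   66.8] [56. 58. 10.] col [34. 79. 43.]
scene jar1 0.58 [162.4, 213.5, 25.8, 32.4] ztop 69.0 topmed [ 547.6 -241.5   66. ] rng [ 545.7 -241.6   67.4] [63. 59. 12.] col [132. 105.  80.]
scene big_jar 0.64 [175.8, 236.1, 34.9, 48.3] ztop 101.0 topmed [ 671.7 -272.8   98.5] rng [ 722.6 -304.4  162.3] [172. 129. 139.] col [63. 53. 45.]
scene big_jar 0.51 [294.1, 178.6, 48.5, 38.4] ztop 67.0 topmed [694.1 107.7  63.3] rng [
[... 3585 characters left out ...]
151.2, 47.8, 45.0] ztop 65.0 topmed [690.5 105.4  63.1] rng [698.3 107.3  64. ] [66. 81. 13.] col [74. 78. 77.]
side place tray 0.69 [206.1 208.4] [475.5  67.9   0. ]
side place tray_handle 0.81 [223.6 251.7] [ 478.9 -125.    52. ]
side place pedal_pad 0.89 [273.2 166.3] [705.4 117.2  61. ]
side place pedal_base 0.63 [262.4 183.8] [669.  108.6   0. ]
side place sealer_mouth 0.72 [203.4 210.7] [465.7  62.    0. ]
side place jar1 0.88 [209.5 310.6] [ 404.5 -250.3    0. ]
side place jar1 0.84 [278.6 334.6] [ 550.3 -362.7    0. ]
side place jar1 0.77 [264.9 290.4] [ 556.8 -240.8    0. ]
side place jar1 0.6 [292.7 249.5] [ 672.2 -146.5    0. ]
side place jar1 0.6 [260.  225.9] [610.1 -42.2   0. ]
```

View pics/crop1.png

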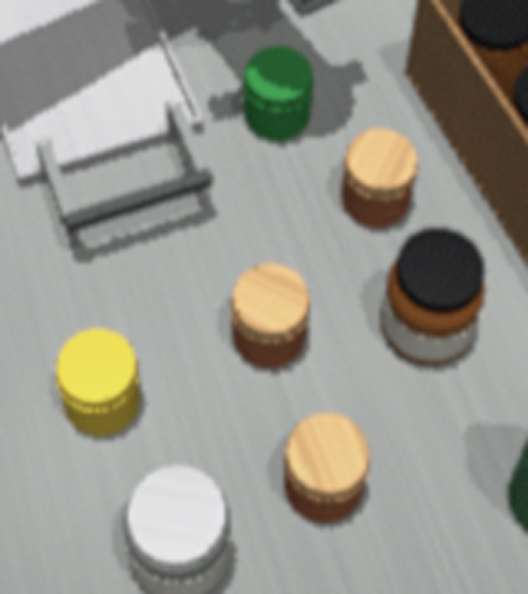

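Crop confirms three red-brown jars with pale wooden lids: A (380,180), B (270,315), C (325,465). The green, yellow, black-lidded and tin ones are excluded. Now for precise tray, sealer and pedal geometry.

Run:
```python
from h import *
Ps=[];Cs=[]
for n in ['scene','side','wrist']:
    im=cv2.imread(f'pics/{n}0.png'); d=np.load(f'pics/{n}0.npy'); P=cloud(cam(n),d); m=d>0; Ps.append(P[m]);Cs.append(im[m])
P=np.vstack(Ps);C=np.vstack(Cs)
x,y,z=P.T
m=(abs(x-490)<200)&(abs(y-392)<200)&(z>155)&(z<175)
r=cv2.minAreaRect(P[m][:,:2].astype(np.float32));print('sealer',r)
# render top-down height and color maps, 2mm/px
def td(x0,x1,y0,y1,fn,s=2,zmax=200):
    W=int((y1-y0)/s);H=int((x1-x0)/s)
    img=np.zeros((H,W,3),np.uint8);hm=np.full((H,W),-99.)
    k=(x>x0)&(x<x1)&(y>y0)&(y<y1)&(z<zmax)&(z>-10)
    o=np.argsort(z[k]); i=((x1-x[k][o])/s).astype(int).clip(0,H-1); j=((y1-y[k][o])/s).astype(int).clip(0,W-1)
    img[i,j]=C[k][o]; hm[i,j]=z[k][o]
    a=cv2.applyColorMap((hm.clip(0,120)*2.1).astype(np.uint8),cv2.COLORMAP_JET); a[hm<-50]=0
    cv2.imwrite(f'pics/{fn}.png',np.vstack([img,a]) if W>H*1 else np.hstack([img,a]))
td(330,830,-460,330,'td')
for nm,(a,b,c,dd,z0,z1) in dict(crate=(715,950,-330,0,70,200),bottles=(560,800,-560,-330,40,300)).items():
    m=(x>a)&(x<b)&(y>c)&(y<dd)&(z>z0)&(z<z1); q=P[m]; print(nm,len(q),q.min(0),q.max(0))
```

```text
sealer ((522.2997436523438, 419.55682373046875), (332.0918273925781, 318.0030822753906), 86.82276916503906)
crate 29152 [ 746.15424795 -310.92658819   70.00977174] [949.99342932 -10.94073241 136.17400754]
bottles 6492 [ 560.03950021 -522.64603761   40.01894828] [ 799.99724102 -342.84372764  234.99382905]
```

View pics/td.png

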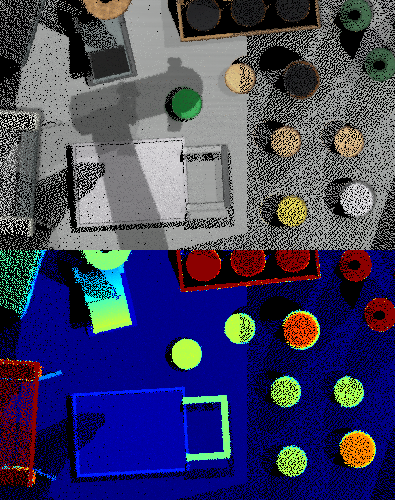

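Run:
```python
import cv2,numpy as np
a=cv2.imread('pics/scene0.png')[80:220,170:400];a=cv2.resize(a,None,fx=3.4,fy=3.4,interpolation=cv2.INTER_CUBIC)
cv2.imwrite('pics/z1.png',a[:600,:800])
a=cv2.imread('pics/td.png')[340:500,0:240];cv2.imwrite('pics/z2.png',cv2.resize(a,None,fx=3.3,fy=3.3,interpolation=cv2.INTER_NEAREST))
```

```text
(no output)
```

View pics/z1.png

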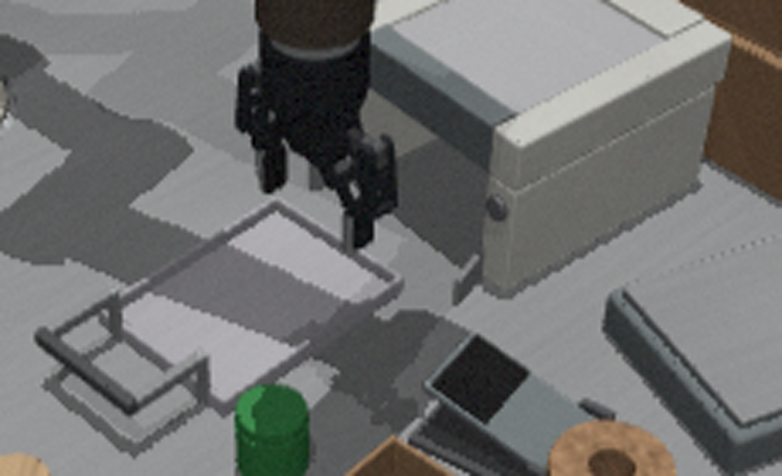

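View pics/z2.png

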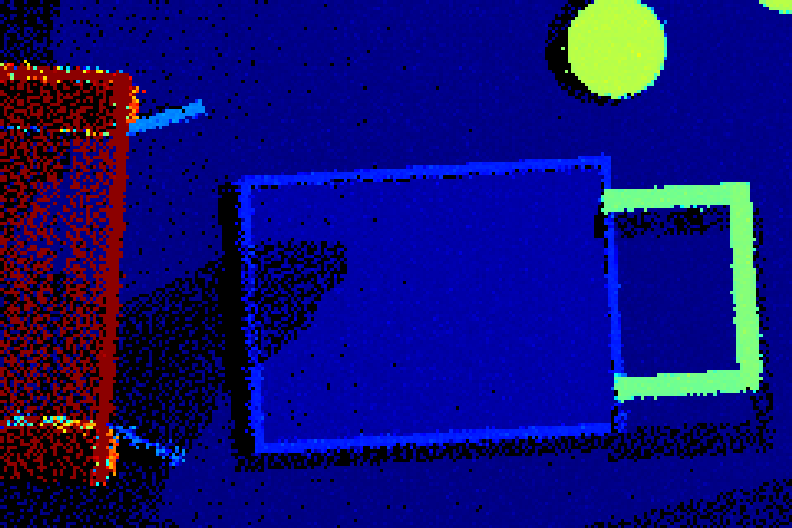

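```bash
cat > fit.py <<'E'
from h import *
import sys
from scipy.optimize import minimize
def load(tag,names=('scene','side')):
    Ps=[]
    for n in names:
        d=np.load(f'pics/{n}{tag}.npy'); P=cloud(cam(n),d); Ps.append(P[d>0])
    return np.vstack(Ps)
def line(p):  # fit robust; return point, dir
    l=cv2.fitLine(p.astype(np.float32),cv2.DIST_HUBER,0,0.01,0.01).ravel(); return l[2:],l[:2]
E
python3 - <<'E'
from fit import *
P=load('0'); x,y,z=P.T
for nm,tag in (('scene',['scene']),('side',['side']),('both',['scene','side'])):
    Q=load('0',tag); x,y,z=Q.T
    k=(z>160)&(z<172)&(y>230)&(y<290)&(x>350)&(x<640); q=Q[k]
    e=[]
    for a in np.arange(370,610,6):
        s=q[(abs(q[:,0]-a)<3)]
        if len(s)>5: e.append((a,np.percentile(s[:,1],3)))
    e=np.array(e); 
    if len(e)<5: print(nm,len(q));continue
    p,dv=line(e); print(nm,'front',p,dv,'ang',np.degrees(np.arctan2(dv[1],dv[0])),'x ext',q[:,0].min(),q[:,0].max())
    # tray rim
    k=(z>13)&(z<24)&(x>350)&(x<600)&(y>-70)&(y<215); q=Q[k]
    if len(q)>50: 
        print(nm,'rim',cv2.minAreaRect(q[:,:2].astype(np.float32)),len(q))
    k=(z>48)&(z<64)&(x>380)&(x<580)&(y>-150)&(y<-30); q=Q[k]
    print(nm,'hand',cv2.minAreaRect(q[:,:2].astype(np.float32)))
    b=q[q[:,1]<-105]; p,dv=line(b[:,:2]);print('bar',p,dv)
    # guides
    k=(z>18)&(z<34)&(x>340)&(x<620)&(y>200)&(y<250)
    q=Q[k]
    for lo,hi in((340,460),(520,620)):
        s=q[(q[:,0]>lo)&(q[:,0]<hi)]
        if len(s)>5: print('guide',s.min(0),s.max(0),line(s[:,:2]))
    # pedal
    k=(z>55)&(z<72)&(x>640)&(x<770)&(y>30)&(y<160); q=Q[k]; print('pedal',cv2.minAreaRect(q[:,:2].astype(np.float32)),q.min(0),q.max(0))
E
```

```text
scene front [505.60416 258.8948 ] [ 0.99798137 -0.06350715] ang -3.6411424 x ext 389.1580905420248 606.877060626452
scene rim ((486.265625, 80.5761489868164), (218.09376525878906, 252.06105041503906), 3.849490165710449) 410
scene hand ((473.1816711425781, -84.11695861816406), (128.1743927001953, 89.2974624633789), 4.016077518463135)
bar [ 480.46402 -121.81668] [0.9987387 0.050209 ]
guide [368.8883039  218.7181869   18.63533914] [382.96681852 249.97210217  31.67682252] (array([378.28418, 230.88745], dtype=float32), array([0.23199981, 0.97271585], dtype=float32))
guide [571.96259068 209.90329423  18.82889331] [587.80376768 247.97916657  33.29124545] (array([580.0135 , 228.47594], dtype=float32), array([ 0.24853453, -0.96862304], dtype=float32))
pedal ((701.3515625, 111.920654296875), (59.715904235839844, 78.25447082519531), 13.871810913085938) [666.70090203  67.83282708  55.01107681] [735.88233823 152.45154769  71.84689321]
side front [484.4109  259.69635] [ 0.99814624 -0.06086169] ang -3.489274 x ext 357.8429389137535 606.6573854208654
side rim ((486.92108154296875, 69.93074035644531)
[... 1031 characters left out ...]
41015625, -84.15324401855469), (128.1743927001953, 89.37022399902344), 4.016077518463135)
bar [ 476.8868   -122.432304] [0.9989775  0.04521082]
guide [368.8870605  218.7181869   18.63533914] [385.53434942 249.97210217  33.52977751] (array([377.5447 , 233.69987], dtype=float32), array([0.3741647 , 0.92736226], dtype=float32))
guide [569.26659083 205.64032758  18.00128075] [587.80376768 249.15869915  33.29124545] (array([578.7423 , 227.53108], dtype=float32), array([ 0.30004564, -0.95392483], dtype=float32))
pedal ((700.08642578125, 112.44622802734375), (61.588871002197266, 80.70881652832031), 14.578645706176758) [662.50151174  67.07998477  55.00473878] [735.88233823 152.45154769  71.84689321]
```

Estimates:

| Item | World position / direction |
|---|---|
| Sealer mouth | (482.5, 259.6), inward (0.06, 0.998) |
| Tray origin | about (462.6, 66.7), heading 94° |
| Jar A | (672, -151) |
| Jar B | (546, -242) |
| Jar C | (545, -367) |

Going to A first.

>>> play_rows(
  motion=[100, 1, -3, 0, 0, 0, -10, 100, 2, -6, 0, 0, 0, -20, 100, 3, -9, 0, 0, 0, -30, 100, 4, -12, 0, 0, 0, -40, 100, 4.8, -15.1, 0, 0, 0, -50],
)

```text
clock: 2.28
position: [673.3, -151.9, 231.2]
ee_rot: [-0.339, 0.941, 0.0, -0.0]
contact_force: [0.1, 0.2, -0.5]
gripper_width: 85.4
```

>>> play_rows(
  motion=[100, 0, 0, -2, 0, 0, -10, 100, 0, 0, -4, 0, 0, -20, 100, 0, 0, -6, 0, 0, -30, 100, 0, 0, -8, 0, 0, -40, 100, 0, 0, -8, 0, 0, -40],
)

```text
clock: 2.9
position: [671.8, -150.9, 149.3]
ee_rot: [-0.001, 1.0, 0.0, -0.002]
contact_force: [-0.0, -0.5, -0.3]
gripper_width: 85.3
```

Run:
```python
from h import *
s=arm.read_state();print(s['position'],s['ee_rot'],s['clock'],s['joints'])
snap('wrist','w1'); im,d=snap('side','s1')
```

```text
[ 671.84391325 -150.91735203  149.2775733 ] [-8.85597596e-04  9.99997315e-01  1.60812732e-04 -2.13549598e-03] 2.9 [ 1.30752775e-02  5.53008708e-01  7.43775772e-02 -4.20041012e-04
 -1.09643199e+00 -1.58190774e+00]
```

View pics/w1.png

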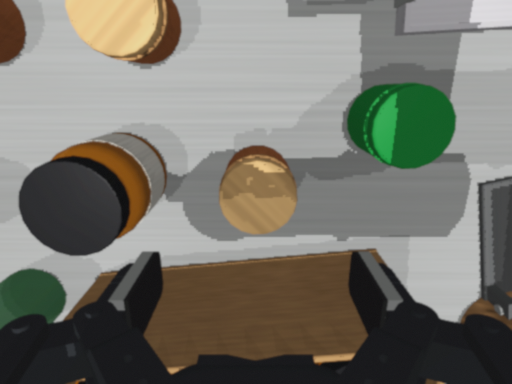

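The jar sits centred between the fingers at pixel (258,193). Descending to grip it.

>>> play_rows(
  motion=[100, 0, 0, -4.5, 0, 0, 0, 100, 0, 0, -9, 0, 0, 0, 100, 0, 0, -12, 0, 0, 0, 100, 0, 0, -12.7, 0, 0, 0, 100, 0, 0, -12.7, 0, 0, 0],
)

```text
clock: 3.62
position: [674.0, -151.1, 25.6]
ee_rot: [-0.001, 1.0, -0.0, 0.001]
contact_force: [0.3, -0.9, 1.1]
gripper_width: 85.3
```

>>> play_rows(
  motion=[0, 0, 0, 0, 0, 0, 0, 0, 0, 0, 0, 0, 0, 0, 0, 0, 0, 0, 0, 0, 0, 0, 0, 0, 0, 0, 0, 0, 0, 0, 0, 0, 0, 0, 0],
)

```text
clock: 4.25
position: [674.7, -151.0, 26.9]
ee_rot: [-0.0, 1.0, -0.0, 0.002]
contact_force: [-0.5, 0.4, 6.6]
gripper_width: 58.3
```

>>> play_rows(
  motion=[0, 0, 0, 1, 0, 0, 0, 0, 0, 0, 3, 0, 0, 0, 0, 0, 0, 6, 0, 0, 0, 0, 0, 0, 10, 0, 0, 0, 0, 0, 0, 10, 0, 0, 0],
)

```text
clock: 4.88
position: [675.1, -151.3, 128.7]
ee_rot: [-0.0, 1.0, -0.0, 0.004]
contact_force: [0.5, -0.3, -0.8]
gripper_width: 58.2
```

>>> play_rows(
  motion=[0, -2, 3, 0, 0, 0, 0, 0, -5, 7.5, 0, 0, 0, 0, 0, -8, 12, 0, 0, 0, 0, 0, -11, 16.5, 0, 0, 0, 0, 0, -13.5, 20.5, 0, 0, 0, 0],
)

```text
clock: 5.5
position: [535.7, 55.0, 123.3]
ee_rot: [0.0, 1.0, -0.0, -0.001]
contact_force: [0.1, 0.5, -0.5]
gripper_width: 58.4
```

>>> play_rows(
  motion=[0, -2, 3, 0, 0, 0, 0, 0, -3.5, 5.2, 0, 0, 0, 0, 0, -4.4, 6.5, 0, 0, 0, 0, 0, -4.4, 6.5, 0, 0, 0, 0, 0, -4.4, 6.5, 0, 0, 0, 0],
)

```text
clock: 6.12
position: [494.2, 118.6, 124.1]
ee_rot: [0.0, 1.0, -0.0, -0.0]
contact_force: [-0.2, 0.4, -2.3]
gripper_width: 58.3
```

Run:
```python
from h import *
s=arm.read_state();print(s['position'],s['ee_rot'],s['clock'],s['contact_force'],s['gripper_width'])
im,d=snap('scene','sc2'); snap('side','si2')
```

```text
[494.16050596 118.5915384  124.08654659] [ 2.78702195e-04  9.99999940e-01 -1.20520343e-04 -1.66007342e-04] 6.125 [-0.24793667  0.44892979 -2.25670385] 58.2522205818865
```

View pics/si2.png

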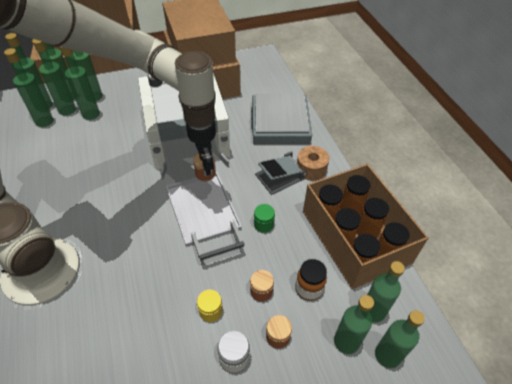

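>>> play_rows(
  motion=[0, 0, 0, -4, 0, 0, 0, 0, 0, 0, -7.5, 0, 0, 0, 0, 0, 0, -8.8, 0, 0, 0, 0, 0, 0, -9.2, 0, 0, 0, 0, 0, 0, -9.2, 0, 0, 0],
)

```text
clock: 6.85
position: [494.8, 119.2, 33.1]
ee_rot: [0.0, 1.0, 0.0, 0.001]
contact_force: [0.2, -0.9, -1.3]
gripper_width: 58.0
```

>>> play_rows(
  motion=[0, 0, 0, -0.15, 0, 0, 0, 0, 0, 0, -0.3, 0, 0, 0, 0, 0, 0, -0.3, 0, 0, 0],
)

```text
clock: 7.22
position: [494.6, 119.4, 30.9]
ee_rot: [-0.0, 1.0, 0.0, 0.001]
contact_force: [-2.5, -0.8, 5.8]
gripper_width: 58.1
```

>>> play_rows(
  motion=[85, 0, 0, 0, 0, 0, 0, 85, 0, 0, 0, 0, 0, 0, 85, 0, 0, 0, 0, 0, 0, 85, 0, 0, 3, 0, 0, 0, 85, 0, 0, 7, 0, 0, 0],
)

```text
clock: 7.85
position: [493.2, 118.6, 99.1]
ee_rot: [-0.0, 1.0, -0.001, -0.001]
contact_force: [0.4, 0.5, 0.1]
gripper_width: 72.8
```

>>> play_rows(
  motion=[100, 0, -3, 3, 0, 0, 0, 100, 1, -8, 3, 0, 0, 0, 100, 2, -13, 3, 0, 0, 0, 100, 3, -18, 3, 0, 0, 0, 100, 4, -23, 3, 0, 0, 0],
)

```text
clock: 8.48
position: [534.2, -112.6, 129.3]
ee_rot: [-0.0, 1.0, 0.0, 0.0]
contact_force: [0.9, 0.7, -0.0]
gripper_width: 85.4
```

```bash
cat > jars.py <<'E'
from fit import *
import sys
def jars(tag):
    for n in ['scene','side']:
        im,d=snap(n,n+tag); c=cam(n); P=cloud(c,d)
        for o in arm.outline_of('jar1',n):
            m=o['mask']&(d>0)
            if o['confidence']<0.25 or m.sum()<40: continue
            q=P[m]; zt=np.percentile(q[:,2],90); top=q[abs(q[:,2]-zt)<5]
            if zt>120: continue
            print(n,round(o['confidence'],2),'ztop',zt.round(),'c',((np.percentile(top,2,0)+np.percentile(top,98,0))/2).round(1),'sz',np.ptp(top[:,:2],0).round(),'col',im[m].mean(0).round())
if __name__=='__main__':
    s=arm.read_state();print(s['position'],s['clock'],s['gripper_width'])
    jars(sys.argv[1])
E
python3 jars.py 3
```

```text
[ 534.16443471 -112.573661    129.30665282] 8.475 85.38249385544621
scene 0.93 ztop 72.0 c [495.1 118.1  71. ] sz [58. 59.] col [114.  89.  69.]
scene 0.72 ztop 68.0 c [ 407.5 -253.5   66.8] sz [60. 57.] col [145. 130.  61.]
scene 0.69 ztop 68.0 c [620.7 -42.8  66.6] sz [62. 57.] col [44. 97. 55.]
scene 0.62 ztop 68.0 c [ 547.2 -242.2   66.9] sz [59. 57.] col [134. 107.  82.]
scene 0.56 ztop 69.0 c [ 545.9 -367.9   67.3] sz [60. 56.] col [149. 123.  95.]
side 0.97 ztop 67.0 c [620.6 -44.2  65.8] sz [56. 58.] col [ 52. 122.  65.]
side 0.87 ztop 67.0 c [ 544.8 -368.2   65.4] sz [56. 58.] col [185. 153. 109.]
side 0.72 ztop 71.0 c [492.7 115.3  69.5] sz [54. 59.] col [143. 111.  79.]
side 0.64 ztop 67.0 c [ 545.6 -242.4   65.7] sz [56. 56.] col [175. 143. 102.]
side 0.61 ztop 67.0 c [ 406.1 -254.4   65.4] sz [58. 58.] col [195. 181.  75.]
```

View pics/side3.png

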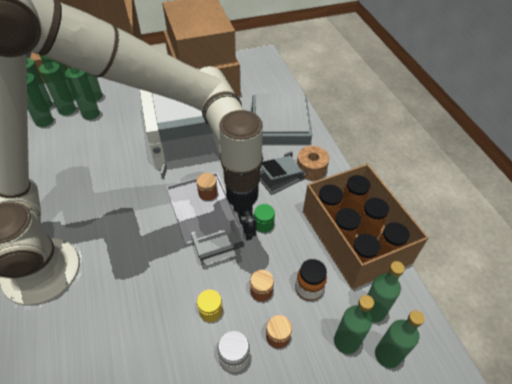

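Jar A stands on the tray (side px (207,185), lid at height 70). Next is B at (546,-242).

>>> play_rows(
  motion=[100, 0.4, -5, 0, 0, 0, 0, 100, 0.8, -10, 0, 0, 0, 0, 100, 1.2, -13, 0, 0, 0, 0, 100, 1.2, -13, 0, 0, 0, 0, 100, 1.2, -13, -2, 0, 0, 0],
)

```text
clock: 9.3
position: [547.2, -239.9, 110.5]
ee_rot: [-0.001, 1.0, -0.0, 0.002]
contact_force: [0.6, 0.2, -0.3]
gripper_width: 85.8
```

>>> play_rows(
  motion=[100, 0, 0, -4, 0, 0, 0, 100, 0, 0, -7, 0, 0, 0, 100, 0, 0, -8.4, 0, 0, 0, 100, 0, 0, -8.4, 0, 0, 0, 100, 0, 0, -8.4, 0, 0, 0],
)

```text
clock: 9.93
position: [547.1, -240.8, 26.7]
ee_rot: [-0.001, 1.0, -0.0, 0.001]
contact_force: [-0.1, 0.2, -0.0]
gripper_width: 85.1
```

>>> play_rows(
  motion=[0, 0, 0, 0, 0, 0, 0, 0, 0, 0, 0, 0, 0, 0, 0, 0, 0, 0, 0, 0, 0, 0, 0, 0, 0, 0, 0, 0, 0, 0, 0, 0, 0, 0, 0],
)

```text
clock: 10.55
position: [547.1, -241.2, 26.9]
ee_rot: [-0.0, 1.0, -0.0, 0.001]
contact_force: [0.3, 1.0, 6.1]
gripper_width: 58.3
```

>>> play_rows(
  motion=[0, 0, 0, 1, 0, 0, 0, 0, 0, 0, 3, 0, 0, 0, 0, 0, 0, 6, 0, 0, 0, 0, 0, 0, 10, 0, 0, 0, 0, 0, 0, 10, 0, 0, 0],
)

```text
clock: 11.18
position: [547.9, -241.6, 129.1]
ee_rot: [-0.0, 1.0, -0.001, 0.004]
contact_force: [0.2, -0.6, -1.7]
gripper_width: 58.3
```

>>> play_rows(
  motion=[0, -1.5, 3.5, 0, 0, 0, 0, 0, -3.2, 8.5, 0, 0, 0, 0, 0, -5, 13.5, 0, 0, 0, 0, 0, -6.7, 18.5, 0, 0, 0, 0, 0, -8.5, 23.5, 0, 0, 0, 0],
)

```text
clock: 11.8
position: [459.3, -4.9, 124.4]
ee_rot: [0.0, 1.0, -0.0, -0.001]
contact_force: [0.3, 1.7, -1.1]
gripper_width: 58.6
```

>>> play_rows(
  motion=[0, -1.7, 5, 0, 0, 0, 0, 0, -3.2, 9, 0, 0, 0, 0, 0, -4.3, 12, 0, 0, 0, 0, 0, -4.3, 12, 0, 0, 0, 0, 0, -4.3, 12, 0, 0, 0, 0],
)

```text
clock: 12.42
position: [417.4, 113.5, 124.7]
ee_rot: [0.0, 1.0, -0.0, -0.001]
contact_force: [0.7, -0.3, -1.8]
gripper_width: 58.1
```

>>> play_rows(
  motion=[0, 0, 0, -4, 0, 0, 0, 0, 0, 0, -7.5, 0, 0, 0, 0, 0, 0, -8.8, 0, 0, 0, 0, 0, 0, -9.2, 0, 0, 0, 0, 0, 0, -9.2, 0, 0, 0],
)

```text
clock: 13.05
position: [418.3, 113.6, 33.4]
ee_rot: [0.001, 1.0, -0.0, -0.0]
contact_force: [0.4, -0.3, -1.2]
gripper_width: 58.3
```

>>> play_rows(
  motion=[0, 0.3, 0, -0.15, 0, 0, 0, 0, 0.3, 0, -0.3, 0, 0, 0, 0, 0.3, 0, -0.3, 0, 0, 0],
)

```text
clock: 13.42
position: [421.7, 114.4, 30.9]
ee_rot: [-0.0, 1.0, 0.0, 0.001]
contact_force: [0.5, 0.1, 1.3]
gripper_width: 58.5
```

>>> play_rows(
  motion=[85, 0, 0, 0, 0, 0, 0, 85, 0, 0, 0, 0, 0, 0, 85, 0, 0, 0, 0, 0, 0, 85, 0, 0, 3, 0, 0, 0, 85, 0, 0, 8, 0, 0, 0],
)

```text
clock: 14.05
position: [419.8, 113.2, 109.9]
ee_rot: [0.0, 1.0, -0.001, -0.002]
contact_force: [2.3, 0.1, -0.3]
gripper_width: 72.3
```

>>> play_rows(
  motion=[100, 1.2, -5, 2, 0, 0, 0, 100, 2.4, -10, 2, 0, 0, 0, 100, 4, -15, 2, 0, 0, 0, 100, 5.5, -20, 2, 0, 0, 0, 100, 7, -25, 2, 0, 0, 0],
)

```text
clock: 14.68
position: [491.2, -137.7, 130.3]
ee_rot: [-0.0, 1.0, 0.0, 0.0]
contact_force: [0.4, 0.6, 0.4]
gripper_width: 85.8
```

```bash
python3 jars.py 4
```

```text
[ 491.20212439 -137.65291142  130.32982525] 14.675 85.76848527466085
scene 0.91 ztop 68.0 c [621.3 -43.2  66.4] sz [60. 58.] col [44. 96. 54.]
scene 0.85 ztop 72.0 c [423.9 111.8  70.9] sz [56. 56.] col [114.  89.  66.]
scene 0.74 ztop 67.0 c [ 407.2 -254.5   66.6] sz [60. 57.] col [142. 128.  60.]
scene 0.62 ztop 68.0 c [ 546.2 -367.3   67.2] sz [60. 56.] col [148. 122.  94.]
scene 0.62 ztop 72.0 c [495.4 117.   71.2] sz [57. 61.] col [120.  94.  71.]
side 0.86 ztop 67.0 c [620.8 -42.9  65.8] sz [58. 57.] col [ 55. 120.  67.]
side 0.82 ztop 67.0 c [ 545.5 -367.9   65.5] sz [57. 59.] col [185. 153. 109.]
side 0.75 ztop 67.0 c [ 405.7 -254.7   65.7] sz [57. 57.] col [198. 185.  74.]
side 0.66 ztop 71.0 c [421.  111.7  70.3] sz [56. 58.] col [142. 110.  80.]
side 0.6 ztop 72.0 c [477.6 115.9  69.9] sz [24. 51.] col [141. 109.  78.]
```

View pics/side4.png

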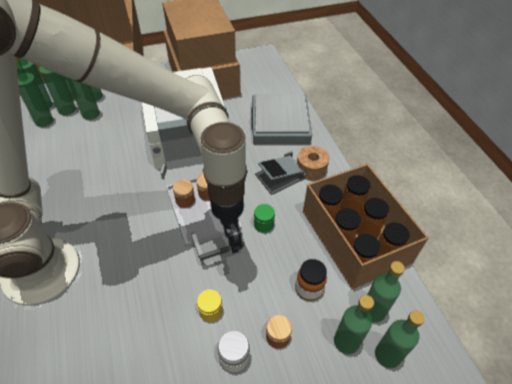

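B stands next to A on the tray (side px (184,193) and (205,185)). C is next, at (545.7,-367.7).

>>> play_rows(
  motion=[100, 1.2, -5, 0, 0, 0, 0, 100, 2.4, -10, 0, 0, 0, 0, 100, 3.7, -15, 0, 0, 0, 0, 100, 5, -20, 0, 0, 0, 0, 100, 5.4, -23, 0, 0, 0, 0],
)

```text
clock: 15.5
position: [545.6, -366.5, 129.9]
ee_rot: [-0.0, 1.0, 0.0, -0.0]
contact_force: [0.4, 0.4, -0.4]
gripper_width: 85.7
```

>>> play_rows(
  motion=[100, 0, 0, -2, 0, 0, 0, 100, 0, 0, -6, 0, 0, 0, 100, 0, 0, -9, 0, 0, 0, 100, 0, 0, -10.4, 0, 0, 0, 100, 0, 0, -10.4, 0, 0, 0],
)

```text
clock: 16.12
position: [544.9, -364.9, 25.7]
ee_rot: [-0.001, 1.0, 0.0, -0.001]
contact_force: [0.2, -0.9, 0.5]
gripper_width: 85.4
```

>>> play_rows(
  motion=[0, 0, 0, 0, 0, 0, 0, 0, 0, 0, 0, 0, 0, 0, 0, 0, 0, 0, 0, 0, 0, 0, 0, 0, 0, 0, 0, 0, 0, 0, 0, 0, 0, 0, 0],
)

```text
clock: 16.75
position: [546.4, -366.4, 28.5]
ee_rot: [-0.0, 1.0, -0.001, 0.002]
contact_force: [-0.1, 1.5, 6.3]
gripper_width: 58.5
```

>>> play_rows(
  motion=[0, 0, 0, 1, 0, 0, 0, 0, 0, 0, 3, 0, 0, 0, 0, 0, 0, 6, 0, 0, 0, 0, 0, 0, 10, 0, 0, 0, 0, 0, 0, 10, 0, 0, 0],
)

```text
clock: 17.38
position: [546.7, -367.0, 130.4]
ee_rot: [-0.0, 1.0, -0.002, 0.003]
contact_force: [1.0, 0.2, -1.2]
gripper_width: 58.2
```

>>> play_rows(
  motion=[0, -0.8, 3.5, 0, 0, 0, 0, 0, -1.8, 8.5, 0, 0, 0, 0, 0, -3, 13.5, 0, 0, 0, 0, 0, -4, 18.5, 0, 0, 0, 0, 0, -5, 23.5, 0, 0, 0, 0],
)

```text
clock: 18.0
position: [493.4, -129.5, 125.3]
ee_rot: [0.0, 1.0, 0.0, -0.001]
contact_force: [0.8, 1.1, -1.2]
gripper_width: 58.1
```

>>> play_rows(
  motion=[0, -1, 5, 0, 0, 0, 0, 0, -2, 10, 0, 0, 0, 0, 0, -3, 14.5, 0, 0, 0, 0, 0, -3, 14.9, 0, 0, 0, 0, 0, -3, 14.9, 0, 0, 0, 0],
)

```text
clock: 18.62
position: [464.4, 18.0, 125.8]
ee_rot: [-0.0, 1.0, -0.0, -0.001]
contact_force: [-0.4, -0.5, -0.2]
gripper_width: 58.1
```

>>> play_rows(
  motion=[0, 0, 0, -4, 0, 0, 0, 0, 0, 0, -7.5, 0, 0, 0, 0, 0, 0, -8.8, 0, 0, 0, 0, 0, 0, -9.2, 0, 0, 0, 0, 0, 0, -9.2, 0, 0, 0],
)

```text
clock: 19.25
position: [465.7, 17.9, 35.0]
ee_rot: [0.0, 1.0, 0.0, 0.001]
contact_force: [0.0, 0.1, -2.2]
gripper_width: 58.3
```

>>> play_rows(
  motion=[0, 0, 0, -0.2, 0, 0, 0, 0, 0, 0, -0.4, 0, 0, 0, 0, 0, 0, -0.4, 0, 0, 0],
)

```text
clock: 19.62
position: [465.8, 18.4, 32.5]
ee_rot: [-0.0, 1.0, 0.0, 0.001]
contact_force: [-3.9, -1.0, 12.1]
gripper_width: 58.2
```

>>> play_rows(
  motion=[85, 0, 0, 0, 0, 0, 0, 85, 0, 0, 0, 0, 0, 0, 85, 0, 0, 0, 0, 0, 0, 85, 0, 0, 3, 0, 0, 0, 85, 0, 0, 8, 0, 0, 0],
)

```text
clock: 20.25
position: [463.7, 17.6, 109.7]
ee_rot: [0.0, 1.0, -0.001, -0.002]
contact_force: [1.5, 0.5, 0.1]
gripper_width: 72.8
```

>>> play_rows(
  motion=[70, 1, -5, 2, 0, 0, 1, 70, 1, -10, 2, 0, 0, 2, 70, 1, -14, 2, 0, 0, 4, 70, 1, -14, 2, 0, 0, 4, 70, 1, -14, 2, 0, 0, 4],
)

```text
clock: 20.88
position: [474.8, -121.9, 130.1]
ee_rot: [-0.035, 0.999, 0.0, -0.0]
contact_force: [-0.6, -0.0, 0.4]
gripper_width: 59.7
```

```bash
python3 jars.py 5
python3 - <<'E'
from h import *
snap('wrist','w5')
E
```

```text
[ 474.79165547 -121.89219439  130.06214782] 20.875 59.73539556474928
scene 0.88 ztop 72.0 c [467.2  17.   71.1] sz [55. 62.] col [91. 68. 50.]
scene 0.87 ztop 68.0 c [ 407.1 -253.9   66.7] sz [58. 58.] col [143. 128.  59.]
scene 0.86 ztop 72.0 c [494.4 117.3  70.9] sz [61. 59.] col [121.  95.  73.]
scene 0.83 ztop 68.0 c [622.9 -43.9  67. ] sz [55. 58.] col [42. 96. 53.]
scene 0.69 ztop 72.0 c [421.7 112.3  71.1] sz [63. 61.] col [117.  92.  70.]
side 0.96 ztop 67.0 c [620.8 -42.5  65.7] sz [57. 58.] col [ 54. 119.  65.]
side 0.87 ztop 71.0 c [421.  112.1  69.7] sz [57. 60.] col [143. 113.  84.]
side 0.62 ztop 70.0 c [452.6  13.6  69.4] sz [35. 54.] col [94. 71. 52.]
side 0.6 ztop 67.0 c [ 405.8 -255.3   65.8] sz [57. 55.] col [195. 181.  73.]
```

View pics/side5.png

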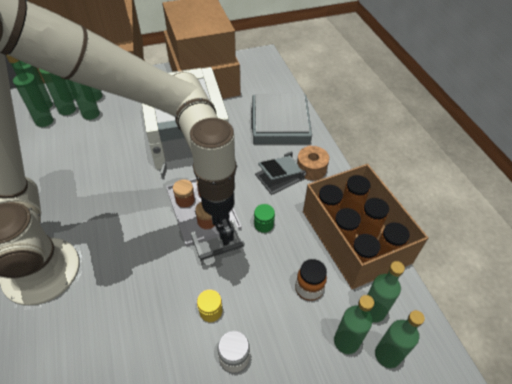

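View pics/w5.png

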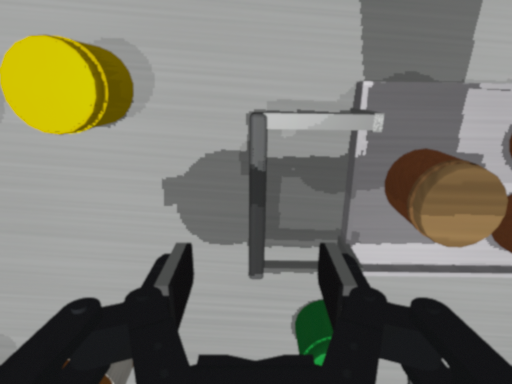

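All three jars stand on the tray with lids at height 71. The bar handle (wrist px (257,195)) is centred between the fingers. Lowering to pinch it.

>>> play_rows(
  motion=[70, 0, 0, -4, 0, 0, 0, 70, 0, 0, -7, 0, 0, 0, 70, 0, 0, -9, 0, 0, 0, 70, 0, 0, -9.7, 0, 0, 0, 70, 0, 0, -9.7, 0, 0, 0],
)

```text
clock: 21.75
position: [475.2, -121.7, 33.3]
ee_rot: [-0.035, 0.999, -0.0, -0.0]
contact_force: [-0.7, -0.1, 0.5]
gripper_width: 60.0
```

>>> play_rows(
  motion=[0, 0, 0, 0, 0, 0, 0, 0, 0, 0, 0, 0, 0, 0, 0, 0, 0, 0, 0, 0, 0, 0, 0, 0, 0, 0, 0, 0, 0, 0, 0, 0, 0, 0, 0],
)

```text
clock: 22.38
position: [475.6, -121.6, 34.1]
ee_rot: [-0.035, 0.999, 0.0, 0.001]
contact_force: [-1.6, 4.3, 6.0]
gripper_width: 10.9
```

Run:
```python
from h import *
s=arm.read_state();print(s['position'],s['ee_rot'],s['clock'],s['contact_force'],s['gripper_width'])
snap('wrist','w6'); snap('scene','scene6')
```

```text
[ 475.55409454 -121.61881541   34.10897203] [-3.46128885e-02  9.99400439e-01  1.94096292e-04  8.20719228e-04] 22.375 [-1.57241595  4.28058159  6.02382717] 10.91711077323039
```

View pics/scene6.png

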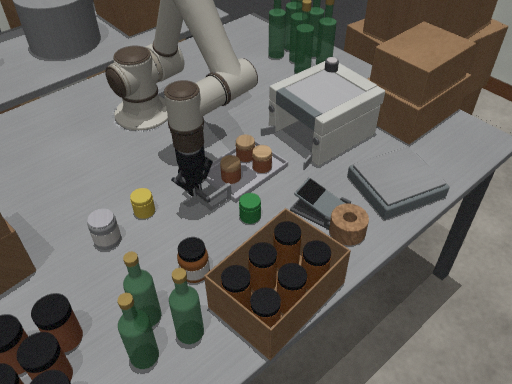

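Handle gripped (opening 10.9). Aligning the tray with the sealer axis: turn -7.5° and move x by -16.5 mm, slowly.

>>> play_rows(
  motion=[0, -0.15, 0, 0, 0, 0, -0.7, 0, -0.5, 0, 0, 0, 0, -2, 0, -0.8, 0, 0, 0, 0, -3.5, 0, -1.1, 0, 0, 0, 0, -5, 0, -1.3, 0, 0, 0, 0, -6],
)

```text
clock: 23.1
position: [462.4, -122.4, 34.1]
ee_rot: [0.017, 1.0, -0.0, 0.001]
contact_force: [0.6, -0.5, 7.0]
gripper_width: 10.8
```

>>> play_rows(
  motion=[0, -0.2, 0, 0, 0, 0, -1, 0, -0.35, 0, 0, 0, 0, -1.5, 0, -0.35, 0, 0, 0, 0, -1.5],
)

```text
clock: 23.48
position: [458.8, -122.3, 34.1]
ee_rot: [0.03, 1.0, -0.0, 0.001]
contact_force: [0.6, -0.6, 7.5]
gripper_width: 10.7
```

```bash
cat > trayfit.py <<'E'
from fit import *
M=np.array([482.5,259.6]);u=np.array([.0615,.998]);v=np.array([-u[1],u[0]])
def rim(tag):
    for n in ['scene','side']:
        im,d=snap(n,n+tag); P=cloud(cam(n),d); q=P[d>0]
        s=(q[:,:2]-M)@u-130; t=(q[:,:2]-M)@v
        k=(q[:,2]>12)&(q[:,2]<21)
        for nm,lo,hi in(('right',-110,-65),('left',65,110)):
            kk=k&(t>lo)&(t<hi)&(s>-520)&(s<-100-130-0)
            if kk.sum()>30:
                # robust: y as fn of s
                S=s[kk];T=t[kk]; A=np.polyfit(S,T,1)
                for _ in range(5):
                    r=abs(T-np.polyval(A,S)); g=r<4
                    A=np.polyfit(S[g],T[g],1)
                print(n,nm,len(S),'slope',A[0].round(4),'t at front/back',np.polyval(A,[S.min(),S.max()]).round(1),'s',S.min().round(),S.max().round())
        kk=k&(abs(t)<60)&(s<-160)&(s>-520); h,e=np.histogram(s[kk],np.arange(-520,-150,3)); i=np.argsort(-h)[:8]; print(n,'cross',sorted(zip(e[i].round(),h[i])))
import sys
s=arm.read_state();print(s['position'],s['ee_rot'],s['clock'],s['contact_force'],s['gripper_width'])
rim(sys.argv[1])
E
python3 trayfit.py 7;python3 jars.py 7b
```

```text
[ 458.80198313 -122.34298866   34.08500219] [ 2.99402111e-02  9.99551468e-01 -3.73092237e-04  5.55241986e-04] 23.475 [ 0.55880796 -0.55153251  7.52239763] 10.73547323067438
scene right 141 slope 0.0029 t at front/back [-80.1 -79.5] s -437.0 -232.0
scene left 64 slope 0.0007 t at front/back [81.3 81.4] s -435.0 -283.0
scene cross [(np.int64(-439), np.int64(6)), (np.int64(-436), np.int64(29)), (np.int64(-433), np.int64(13)), (np.int64(-304), np.int64(16)), (np.int64(-301), np.int64(7)), (np.int64(-217), np.int64(9)), (np.int64(-214), np.int64(25)), (np.int64(-211), np.int64(8))]
side right 58 slope 0.0056 t at front/back [-79.9 -79.3] s -435.0 -327.0
side left 93 slope 0.0084 t at front/back [81.2 83. ] s -437.0 -230.0
side cross [(np.int64(-520), np.int64(0)), (np.int64(-439), np.int64(1)), (np.int64(-436), np.int64(15)), (np.int64(-433), np.int64(4)), (np.int64(-430), np.int64(1)), (np.int64(-307), np.int64(3)), (np.int64(-304), np.int64(8)), (np.int64(-301), np.int64(1))]
[ 458.80420955 -122.34601928   34.09100675] 23.575 10.695905067191317
scene 0.89 ztop 72.0 c [443.5 115.8  71.2] sz [87. 60.] col [118.  93.  71.]
scene 0.74 ztop 68.0 c [621.6 -42.6  66.6] sz [58. 56.] col [47. 97. 57.]
scene 0.65 ztop 72.0 c [466.1  14.1  70.8] sz [58. 60.] col [93. 69. 51.]
scene 0.56 ztop 72.0 c [504.6 111.9  71. ] sz [57. 60.] col [123.  97.  74.]
scene 0.56 ztop 68.0 c [ 408.2 -254.1   66.5] sz [58. 58.] col [141. 126.  60.]
side 0.77 ztop 71.0 c [420.8 114.   69.8] sz [36. 60.] col [143. 112.  81.]
side 0.77 ztop 67.0 c [620.5 -42.2  65.7] sz [57. 61.] col [ 52. 117.  64.]
side 0.57 ztop 67.0 c [ 406.  -253.8   65.6] sz [57. 56.] col [192. 178.  73.]
```

View pics/side7.png

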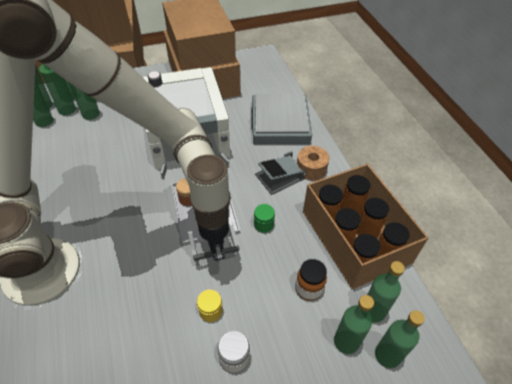

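Aligned: rims are parallel to the sealer axis within 0.5° and centred within 1 mm. Jars are upright. Sliding in.

>>> play_rows(
  motion=[0, 0.04, 0.6, 0, 0, 0, 0, 0, 0.11, 1.8, 0, 0, 0, 0, 0, 0.2, 3.2, 0, 0, 0, 0, 0, 0.28, 4.6, 0, 0, 0, 0, 0, 0.37, 6, 0, 0, 0, 0],
)

```text
clock: 24.4
position: [460.8, -64.2, 34.1]
ee_rot: [0.031, 1.0, -0.002, -0.001]
contact_force: [-0.5, -12.1, 10.4]
gripper_width: 10.6
```

>>> play_rows(
  motion=[0, 0.09, 1.4, 0, 0, 0, 0, 0, 0.17, 2.8, 0, 0, 0, 0, 0, 0.25, 4, 0, 0, 0, 0, 0, 0.31, 5, 0, 0, 0, 0, 0, 0.31, 5, 0, 0, 0, 0],
)

```text
clock: 25.02
position: [463.7, -13.7, 34.0]
ee_rot: [0.031, 1.0, -0.001, -0.002]
contact_force: [-3.0, -6.0, 12.5]
gripper_width: 11.0
```

```bash
python3 trayfit.py 8;python3 jars.py 8b
```

```text
[463.69581222 -13.74263392  34.04468305] [ 0.03091135  0.99952    -0.00133291 -0.00157411] 25.025 [-2.95216021 -5.97994751 12.46134961] 10.96006447229205
scene right 79 slope -0.0156 t at front/back [-79.4 -81. ] s -327.0 -230.0
scene cross [(np.int64(-328), np.int64(23)), (np.int64(-325), np.int64(11)), (np.int64(-295), np.int64(7)), (np.int64(-196), np.int64(11)), (np.int64(-193), np.int64(15)), (np.int64(-190), np.int64(7)), (np.int64(-184), np.int64(7)), (np.int64(-181), np.int64(8))]
side right 45 slope -0.019 t at front/back [-78.7 -80.5] s -328.0 -233.0
side left 45 slope 0.0001 t at front/back [81.5 81.6] s -327.0 -231.0
side cross [(np.int64(-331), np.int64(4)), (np.int64(-328), np.int64(18)), (np.int64(-325), np.int64(18)), (np.int64(-322), np.int64(3)), (np.int64(-199), np.int64(5)), (np.int64(-196), np.int64(6)), (np.int64(-193), np.int64(3)), (np.int64(-190), np.int64(2))]
[463.70417745 -13.74963023  34.06198301] 25.125 10.672051161858134
scene 0.93 ztop 72.0 c [474.7 123.1  71.2] sz [55. 56.] col [109.  84.  63.]
scene 0.87 ztop 68.0 c [622.4 -43.9  67.1] sz [58. 56.] col [43. 95. 54.]
scene 0.7 ztop 72.0 c [440.5 223.   71.3] sz [61. 58.] col [123.  97.  73.]
scene 0.63 ztop 72.0 c [513.1 221.3  70.7] sz [59. 60.] col [117.  91.  69.]
scene 0.62 ztop 68.0 c [ 407.5 -254.2   66.8] sz [61. 55.] col [142. 127.  59.]
side 0.92 ztop 67.0 c [620.6 -43.4  65.7] sz [58. 58.] col [ 52. 116.  63.]
side 0.69 ztop 71.0 c [427.2 220.3  70. ] sz [28. 47.] col [141. 109.  76.]
side 0.62 ztop 67.0 c [ 405.5 -254.2   65.5] sz [56. 58.] col [189. 176.  72.]
```

View pics/scene8.png

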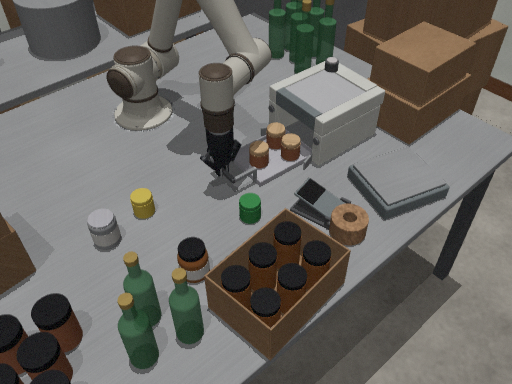

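>>> play_rows(
  motion=[0, 0.04, 0.6, 0, 0, 0, 0, 0, 0.11, 1.8, 0, 0, 0, 0, 0, 0.2, 3.2, 0, 0, 0, 0, 0, 0.29, 4.7, 0, 0, 0, 0, 0, 0.38, 6.2, 0, 0, 0, 0],
)

```text
clock: 25.95
position: [466.6, 46.3, 34.0]
ee_rot: [0.031, 0.999, -0.003, -0.003]
contact_force: [-1.0, -16.2, 14.3]
gripper_width: 10.7
```

>>> play_rows(
  motion=[0, 0.09, 1.5, 0, 0, 0, 0, 0, 0.18, 3, 0, 0, 0, 0, 0, 0.28, 4.5, 0, 0, 0, 0, 0, 0.37, 6, 0, 0, 0, 0, 0, 0.46, 7.4, 0, 0, 0, 0],
)

```text
clock: 26.58
position: [470.7, 119.0, 34.0]
ee_rot: [0.032, 0.999, -0.004, -0.004]
contact_force: [-1.6, -17.5, 17.3]
gripper_width: 11.0
```

>>> play_rows(
  motion=[0, 0.08, 1.3, 0, 0, 0, 0, 0, 0.14, 2.3, 0, 0, 0, 0, 0, 0.2, 3.2, 0, 0, 0, 0, 0, 0.24, 3.9, 0, 0, 0, 0, 0, 0.24, 3.9, 0, 0, 0, 0],
)

```text
clock: 27.2
position: [473.3, 158.0, 34.1]
ee_rot: [0.032, 0.999, -0.004, -0.003]
contact_force: [-1.8, -12.1, 17.4]
gripper_width: 11.1
```

```bash
python3 trayfit.py 9|head -1
```

```text
[473.27300718 157.99208331  34.07398131] [ 0.03152576  0.9994887  -0.00408525 -0.00343203] 27.2 [ -1.77405823 -12.10071665  17.39662164] 11.06967103193015
```

View pics/scene9.png

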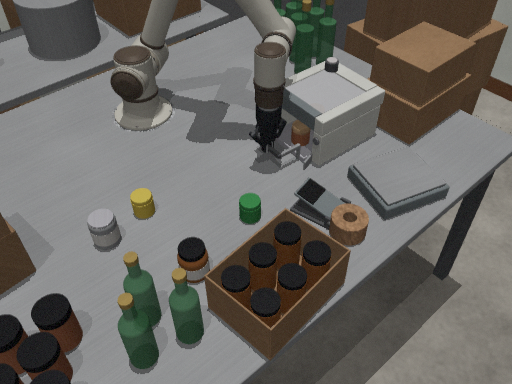

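>>> play_rows(
  motion=[0, 0.01, 0.2, 0.05, 0, 0, 0, 0, 0.03, 0.5, 0.1, 0, 0, 0, 0, 0.05, 0.8, 0.1, 0, 0, 0, 0, 0.06, 1, 0.1, 0, 0, 0, 0, 0.06, 1, 0.1, 0, 0, 0],
)

```text
clock: 27.92
position: [473.7, 168.1, 34.1]
ee_rot: [0.032, 0.999, -0.004, -0.004]
contact_force: [-1.2, -11.3, 9.2]
gripper_width: 10.7
```

>>> play_rows(
  motion=[0, 0.01, 0.15, 0, 0, 0, 0, 0, 0.02, 0.3, 0, 0, 0, 0, 0, 0.02, 0.3, 0, 0, 0, 0],
)

```text
clock: 28.3
position: [473.6, 169.3, 34.1]
ee_rot: [0.032, 0.999, -0.005, -0.004]
contact_force: [0.6, -18.6, 12.0]
gripper_width: 11.0
```

>>> play_rows(
  motion=[0, 0.01, 0.2, 0, 0, 0, 0, 0, 0.02, 0.4, 0, 0, 0, 0, 0, 0.02, 0.4, 0, 0, 0, 0],
)

```text
clock: 28.68
position: [473.4, 169.4, 34.0]
ee_rot: [0.032, 0.999, -0.008, -0.006]
contact_force: [7.8, -31.7, 12.6]
gripper_width: 10.7
```

```bash
python3 trayfit.py 10
python3 - <<'E'
from fit import *
a=cv2.imread('pics/scene10.png')[50:200,230:400];cv2.imwrite('pics/z10.png',cv2.resize(a,None,fx=4,fy=4,interpolation=cv2.INTER_CUBIC))
P=load('10');x,y,z=P.T
M=np.array([482.5,259.6]);u=np.array([.0615,.998]);v=np.array([-u[1],u[0]])
s=(P[:,:2]-M)@u-130; t=(P[:,:2]-M)@v
k=(z>50)&(z<64)&(s<-135)&(s>-260)&(abs(t)<75)
print(np.percentile(s[k],[1,5,50,99]),np.percentile(t[k],[1,50,99]),k.sum())
E
```

```text
[473.44076215 169.44618539  34.03078401] [ 0.03215285  0.99943314 -0.00823142 -0.00564226] 28.675 [  7.83288906 -31.68250029  12.61717591] 10.73948683108395
scene cross [(np.int64(-520), np.int64(0)), (np.int64(-517), np.int64(0)), (np.int64(-514), np.int64(0)), (np.int64(-511), np.int64(0)), (np.int64(-508), np.int64(0)), (np.int64(-505), np.int64(0)), (np.int64(-502), np.int64(0)), (np.int64(-499), np.int64(0))]
side cross [(np.int64(-520), np.int64(0)), (np.int64(-517), np.int64(0)), (np.int64(-514), np.int64(0)), (np.int64(-511), np.int64(0)), (np.int64(-508), np.int64(0)), (np.int64(-505), np.int64(0)), (np.int64(-502), np.int64(0)), (np.int64(-499), np.int64(0))]
[-240.31684663 -236.97784151 -215.99226453 -142.54869383] [-60.51812394 -26.32435995  63.99033766] 485
```

View pics/z10.png

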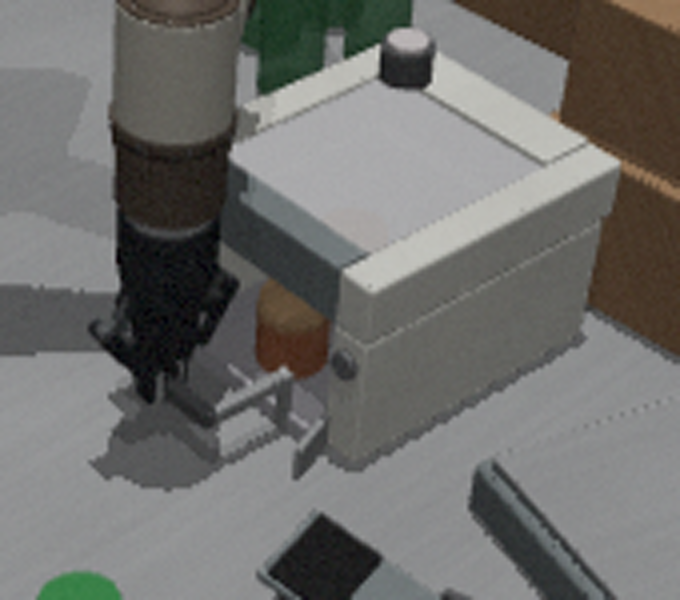

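Stopped against the back: force -32 N with no further motion, and the handle at the expected home. Unloading and releasing.

>>> play_rows(
  motion=[0, 0, -0.25, 0.1, 0, 0, 0, 0, 0, -0.5, 0.1, 0, 0, 0, 0, 0, -0.5, 0.1, 0, 0, 0, 0, 0, -0.5, 0.1, 0, 0, 0],
)

```text
clock: 29.28
position: [473.7, 169.3, 34.1]
ee_rot: [0.032, 0.999, -0.004, -0.004]
contact_force: [1.2, -14.8, 3.4]
gripper_width: 11.1
```

>>> play_rows(
  motion=[60, 0, 0, 0, 0, 0, 0, 60, 0, 0, 0, 0, 0, 0, 60, 0, 0, 0, 0, 0, 0, 60, 0, 0, 3, 0, 0, 0, 60, 0, 0, 8, 0, 0, 0],
)

```text
clock: 29.9
position: [475.8, 174.5, 114.6]
ee_rot: [0.03, 1.0, -0.002, -0.002]
contact_force: [0.9, 0.3, 0.2]
gripper_width: 51.2
```

>>> play_rows(
  motion=[0, 1, -4, 3, 0, 0, 0, 0, 4, -8, 3, 0, 0, 0, 0, 8, -10, 3, 0, 0, 0, 0, 12, -10, 3, 0, 0, 0, 0, 16, -10, 3, 0, 0, 0],
)

```text
clock: 30.52
position: [638.2, 74.8, 145.2]
ee_rot: [0.031, 1.0, 0.0, -0.0]
contact_force: [0.5, 1.1, 1.4]
gripper_width: -0.5
```

```bash
python3 trayfit.py 11|head -1
python3 - <<'E'
from fit import *
P=load('11');x,y,z=P.T
M=np.array([482.5,259.6]);u=np.array([.0615,.998]);v=np.array([-u[1],u[0]])
s=(P[:,:2]-M)@u-130; t=(P[:,:2]-M)@v
k=(z>48)&(z<64)&(s<-138)&(s>-260)&(abs(t)<75)
q=np.c_[s,t][k].astype(np.float32)
print(np.percentile(s[k],[.5,1,5,50]),np.percentile(t[k],[1,50,99]),k.sum(),cv2.minAreaRect(q)); b=q[(q[:,0]<-210)]; print(line(b), b[:,0].min(),b[:,0].max())
# pedal
for n in ['scene','side']:
    Q=load('11',[n]);im=cv2.imread(f'pics/{n}11.png');d=np.load(f'pics/{n}11.npy');C=im[d>0].max(1)
    x,y,z=Q.T;k=(x>650)&(x<780)&(y>40)&(y<190)&(z>40)&(z<80)
    for nm,kk in(('all',k),('dark',k&(C<45))):
        r=cv2.minAreaRect(Q[kk][:,:2].astype(np.float32)); print(n,nm,kk.sum(),r,Q[kk].mean(0).round(1),np.linalg.lstsq(np.c_[Q[kk][:,:2],np.ones(kk.sum())],Q[kk][:,2],rcond=None)[0].round(3))
    im2=im
a=cv2.imread('pics/scene11.png')[50:230,230:400];cv2.imwrite('pics/z11.png',cv2.resize(a,None,fx=3.3,fy=3.3,interpolation=cv2.INTER_CUBIC))
E
```

```text
[638.1685981   74.84728113 145.17021552] [ 3.07958854e-02  9.99525680e-01  6.94913130e-05 -1.52373475e-04] 30.525 [0.46201025 1.12308007 1.35717467] -0.5167430318825276
[-229.81565035 -229.38909624 -227.97611707 -219.04737806] [-59.78484027  23.9737288   64.65955425] 469 ((-183.9453887939453, 4.951835632324219), (130.0582733154297, 92.98880004882812), 88.42782592773438)
(array([-224.87077 ,    9.386382], dtype=float32), array([0.01376593, 0.9999052 ], dtype=float32)) -231.63213 -210.04181
scene all 775 ((728.3197021484375, 118.27719116210938), (119.38700103759766, 83.9558334350586), 14.121502876281738) [719.4 113.1  54.7] [-2.95000e-01 -4.90000e-02  2.72794e+02]
scene dark 384 ((704.5219116210938, 112.39777374267578), (53.53746032714844, 75.73182678222656), 14.30886459350586) [705.2 111.1  60.6] [-2.66000e-01 -6.90000e-02  2.55785e+02]
side all 513 ((720.8336181640625, 116.13731384277344), (103.51083374023438, 79.15589141845703), 13.139644622802734) [714.4 110.3  55.3] [-2.80000e-01 -4.40000e-02  2.60143e+02]
side dark 209 ((702.9579467773438, 112.11349487304688), (48.91276931762695, 65.76434326171875), 14.160619735717773) [702.2 110.7  60.8] [-2.73000e-01 -6.80000e-02  2.60184e+02]
```

View pics/z11.png

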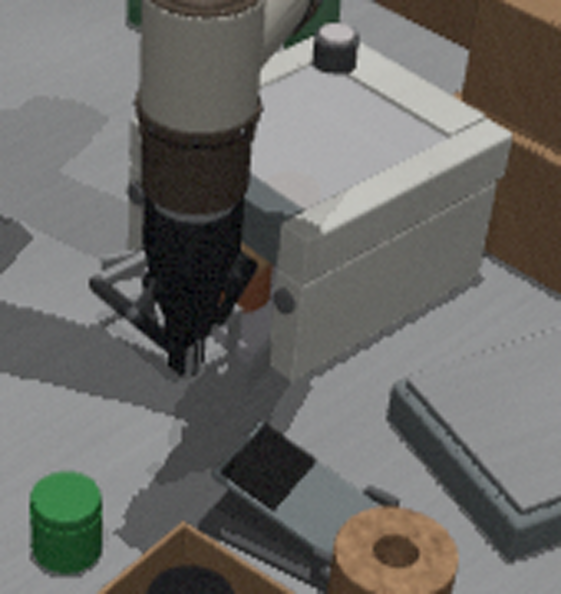

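View pics/side11.png

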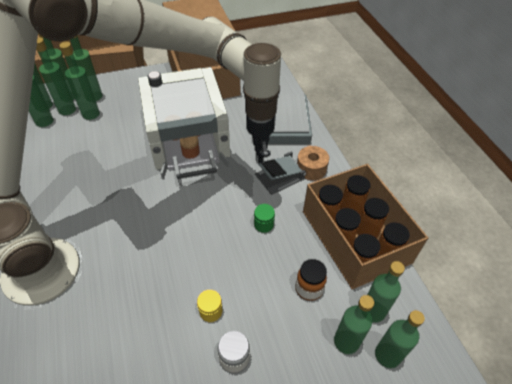

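The tray is home (bar centre about -223 → origin about -33). The pedal pad is at (704,112,61), scene crop px (265,468). Moving over it with shut fingers.

>>> play_rows(
  motion=[0, 2, 1.2, 0, 0, 0, 0, 0, 4.5, 2.6, 0, 0, 0, 0, 0, 6.4, 3.7, 0, 0, 0, 0, 0, 6.4, 3.7, -3, 0, 0, 0, 0, 6.4, 3.7, -6, 0, 0, 0],
)

```text
clock: 31.25
position: [700.4, 112.7, 84.5]
ee_rot: [0.03, 1.0, 0.0, -0.0]
contact_force: [-0.7, -0.5, -0.1]
gripper_width: 0.1
```

>>> play_rows(
  motion=[0, 0, 0, -1.2, 0, 0, 0, 0, 0, 0, -2.2, 0, 0, 0, 0, 0, 0, -3, 0, 0, 0, 0, 0, 0, -3.5, 0, 0, 0, 0, 0, 0, -3.5, 0, 0, 0],
)

```text
clock: 31.88
position: [701.2, 112.0, 51.1]
ee_rot: [0.031, 1.0, -0.0, 0.0]
contact_force: [-1.9, -1.0, 5.0]
gripper_width: -0.3
```

Contact at 5 N and the pedal is moving. Pressing on to its stop (about z 38).

>>> play_rows(
  motion=[0, 0, 0, -0.5, 0, 0, 0, 0, 0, 0, -1, 0, 0, 0, 0, 0, 0, -1.3, 0, 0, 0, 0, 0, 0, -1.6, 0, 0, 0, 0, 0, 0, -1.6, 0, 0, 0],
)

```text
clock: 32.5
position: [700.0, 111.6, 37.6]
ee_rot: [0.03, 1.0, -0.001, -0.001]
contact_force: [-8.4, -1.1, 15.5]
gripper_width: -0.0
```

>>> play_rows(
  motion=[0, 0, 0, -0.15, 0, 0, 0, 0, 0, 0, -0.3, 0, 0, 0, 0, 0, 0, -0.3, 0, 0, 0],
)

```text
clock: 32.88
position: [699.9, 111.6, 37.3]
ee_rot: [0.03, 1.0, -0.001, -0.001]
contact_force: [-12.9, -0.1, 24.3]
gripper_width: 0.5
```

At the stop: 24 N and no further travel. Holding for over 2 s.

>>> play_rows(
  motion=[0, 0, 0, 0, 0, 0, 0, 0, 0, 0, 0, 0, 0, 0, 0, 0, 0, 0, 0, 0, 0, 0, 0, 0, 0, 0, 0, 0, 0, 0, 0, 0, 0, 0, 0],
)

```text
clock: 33.5
position: [699.9, 111.6, 37.3]
ee_rot: [0.03, 1.0, -0.001, -0.001]
contact_force: [-13.2, -1.2, 24.8]
gripper_width: -0.1
```

>>> play_rows(
  motion=[0, 0, 0, 0, 0, 0, 0, 0, 0, 0, 0, 0, 0, 0, 0, 0, 0, 0, 0, 0, 0, 0, 0, 0, 0, 0, 0, 0, 0, 0, 0, 0, 0, 0, 0],
)

```text
clock: 34.12
position: [700.0, 111.6, 37.3]
ee_rot: [0.03, 1.0, -0.001, -0.001]
contact_force: [-13.6, -0.2, 23.8]
gripper_width: 0.5
```

Run:
```python
from fit import *
for n in ['scene','side']: snap(n,n+'12')
for n in ['scene','side']:
    Q=load('12',[n]);x,y,z=Q.T
    M=np.array([482.5,259.6]);u=np.array([.0615,.998]);v=np.array([-u[1],u[0]])
    s=(Q[:,:2]-M)@u-130; t=(Q[:,:2]-M)@v
    k=(z>48)&(z<64)&(s<-138)&(s>-260)&(abs(t)<75)
    print(n,np.percentile(s[k],[.5,1,5]),k.sum())
    k=(x>680)&(x<760)&(y>60)&(y<160)&(z>25)&(z<50); print(k.sum(),Q[k].mean(0),np.linalg.lstsq(np.c_[Q[k][:,:2],np.ones(k.sum())],Q[k][:,2],rcond=None)[0].round(3))
a=cv2.imread('pics/scene12.png')[100:230,230:400];cv2.imwrite('pics/z12.png',cv2.resize(a,None,fx=4,fy=4,interpolation=cv2.INTER_CUBIC))
```

```text
scene [-229.72888403 -229.53059376 -227.91594035] 327
569 [723.73921467 111.26456878  35.21918397] [-8.6000e-02  1.5000e-02  9.5594e+01]
side [-230.0970845  -229.82597414 -228.38272063] 332
359 [718.38187154 103.70314049  35.01233959] [-7.6000e-02  1.2000e-02  8.8402e+01]
```

View pics/z12.png

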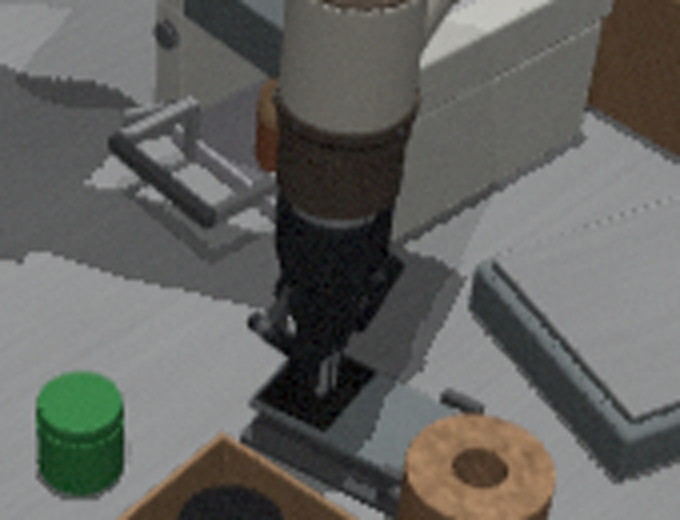

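The pedal is at its stop: TCP stiff at 37.3, matching the expected 38, and held for over 1.5 s. The tray is unchanged (bar edge -229.6). Releasing and going back to the handle.

>>> play_rows(
  motion=[0, 0, 0, 1, 0, 0, 0, 0, 0, 0, 2, 0, 0, 0, 0, 0, 0, 4, 0, 0, 0, 0, 0, 0, 7, 0, 0, 0, 0, 0, 0, 11, 0, 0, 0],
)

```text
clock: 34.85
position: [700.2, 111.9, 141.0]
ee_rot: [0.031, 1.0, -0.0, -0.002]
contact_force: [0.1, 0.2, -0.3]
gripper_width: -0.1
```

>>> play_rows(
  motion=[60, -4, 0, 0, 0, 0, 0, 60, -9, 0.5, 0, 0, 0, 0, 60, -14, 2, 0, 0, 0, 0, 60, -18, 4, 0, 0, 0, 0, 60, -22.4, 5.2, 0, 0, 0, 0],
)

```text
clock: 35.48
position: [475.9, 164.8, 141.6]
ee_rot: [0.031, 1.0, 0.0, 0.0]
contact_force: [0.7, 0.6, 0.4]
gripper_width: 51.3
```

Run:
```python
from fit import *
s=arm.read_state();print(s['position'],s['ee_rot'],s['clock'],s['contact_force'],s['gripper_width'])
snap('wrist','w13')
for n in ['scene','side']:
    snap(n,n+'13');Q=load('13',[n]);im=cv2.imread(f'pics/{n}13.png');d=np.load(f'pics/{n}13.npy');C=im[d>0].max(1)
    x,y,z=Q.T;k=(x>650)&(x<780)&(y>40)&(y<190)&(z>30)&(z<80)&(C<45); print(n,k.sum(),Q[k].mean(0).round(1))
c=cam('wrist');d=np.load('pics/w13.npy');P=cloud(c,d)[d>0]
k=(P[:,2]>50)&(P[:,2]<66)&(P[:,1]>120)&(P[:,1]<182)&(abs(P[:,0]-476)<75);q=P[k]; b=q[q[:,1]<185]
print(k.sum(),q.min(0),q.max(0));
```

```text
[475.91702351 164.75767013 141.59760339] [3.05090678e-02 9.99534425e-01 3.04159020e-04 1.94767749e-04] 35.475 [0.69052639 0.55827363 0.44379701] 51.27713898333325
scene 376 [706.3 111.4  60.3]
side 199 [703.5 111.5  60.6]
2951 [411.98958044 158.26263163  50.11064784] [537.12259962 181.99803613  62.21088463]
```

View pics/w13.png

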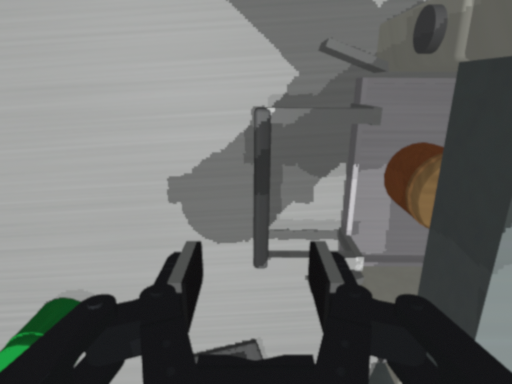

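The pedal is back up (pad z 60.5). The bar (wrist px (261,190)) is between the fingers. Gripping again.

>>> play_rows(
  motion=[60, 0, 0.3, -4, 0, 0, 0, 60, 0, 0.3, -8, 0, 0, 0, 60, 0, 0.3, -10, 0, 0, 0, 60, 0, 0.3, -10.7, 0, 0, 0, 60, 0, 0.3, -10.7, 0, 0, 0],
)

```text
clock: 36.25
position: [477.8, 167.1, 34.3]
ee_rot: [0.031, 1.0, -0.0, 0.0]
contact_force: [0.7, 0.1, -0.1]
gripper_width: 51.3
```

>>> play_rows(
  motion=[0, 0, 0, 0, 0, 0, 0, 0, 0, 0, 0, 0, 0, 0, 0, 0, 0, 0, 0, 0, 0, 0, 0, 0, 0, 0, 0, 0, 0, 0, 0, 0, 0, 0, 0],
)

```text
clock: 36.88
position: [478.1, 167.9, 35.4]
ee_rot: [0.03, 1.0, 0.001, 0.001]
contact_force: [-1.3, 1.7, 6.2]
gripper_width: 10.8
```

>>> play_rows(
  motion=[0, -0.03, -0.5, 0, 0, 0, 0, 0, -0.1, -1.6, 0, 0, 0, 0, 0, -0.18, -3, 0, 0, 0, 0, 0, -0.27, -4.4, 0, 0, 0, 0, 0, -0.36, -5.8, 0, 0, 0, 0],
)

```text
clock: 37.5
position: [476.0, 111.2, 35.4]
ee_rot: [0.03, 1.0, 0.002, 0.003]
contact_force: [0.8, 7.3, 2.2]
gripper_width: 11.1
```

>>> play_rows(
  motion=[0, -0.09, -1.5, 0, 0, 0, 0, 0, -0.18, -3, 0, 0, 0, 0, 0, -0.28, -4.5, 0, 0, 0, 0, 0, -0.37, -6, 0, 0, 0, 0, 0, -0.46, -7.5, 0, 0, 0, 0],
)

```text
clock: 38.12
position: [471.4, 35.7, 35.4]
ee_rot: [0.03, 1.0, 0.002, 0.003]
contact_force: [0.5, 9.0, 3.9]
gripper_width: 10.7
```

>>> play_rows(
  motion=[0, -0.09, -1.5, 0, 0, 0, 0, 0, -0.18, -3, 0, 0, 0, 0, 0, -0.26, -4.2, 0, 0, 0, 0, 0, -0.31, -5, 0, 0, 0, 0, 0, -0.31, -5, 0, 0, 0, 0],
)

```text
clock: 38.75
position: [468.0, -15.4, 35.4]
ee_rot: [0.03, 1.0, 0.001, 0.002]
contact_force: [2.1, 2.3, 4.1]
gripper_width: 10.5
```

```bash
python3 trayfit.py 14;python3 jars.py 14b
```

```text
[468.02069207 -15.37068281  35.40652574] [3.02272447e-02 9.99539804e-01 6.48441000e-04 2.46430121e-03] 38.75 [2.07933514 2.32837181 4.12171767] 10.547386914781008
scene right 75 slope 0.0038 t at front/back [-81.  -80.6] s -330.0 -231.0
scene cross [(np.int64(-331), np.int64(9)), (np.int64(-328), np.int64(23)), (np.int64(-325), np.int64(9)), (np.int64(-295), np.int64(7)), (np.int64(-199), np.int64(7)), (np.int64(-196), np.int64(18)), (np.int64(-193), np.int64(8)), (np.int64(-190), np.int64(7))]
side right 44 slope -0.0084 t at front/back [-79.7 -80.5] s -329.0 -233.0
side left 44 slope 0.0069 t at front/back [81.  81.7] s -330.0 -230.0
side cross [(np.int64(-331), np.int64(7)), (np.int64(-328), np.int64(23)), (np.int64(-325), np.int64(9)), (np.int64(-322), np.int64(2)), (np.int64(-202), np.int64(1)), (np.int64(-199), np.int64(9)), (np.int64(-196), np.int64(8)), (np.int64(-193), np.int64(2))]
[468.01980249 -15.35484827  35.41519563] 38.85 10.789407851282593
scene 0.89 ztop 67.0 c [ 408.3 -254.5   66.7] sz [60. 54.] col [141. 126.  57.]
scene 0.82 ztop 72.0 c [511.7 218.1  71. ] sz [57. 57.] col [117.  92.  70.]
scene 0.78 ztop 72.0 c [441.5 223.5  71.3] sz [ 77. 101.] col [121.  96.  73.]
scene 0.61 ztop 68.0 c [621.5 -42.4  66.8] sz [59. 59.] col [44. 96. 54.]
scene 0.6 ztop 72.0 c [473.6 122.2  71.5] sz [57. 60.] col [108.  83.  62.]
side 0.9 ztop 67.0 c [ 406.2 -254.1   65.7] sz [58. 59.] col [192. 178.  73.]
side 0.84 ztop 67.0 c [619.  -42.7  66. ] sz [54. 60.] col [ 50. 116.  62.]
side 0.6 ztop 71.0 c [429.1 222.1  70.1] sz [35. 55.] col [145. 112.  79.]
```

View pics/scene14.png

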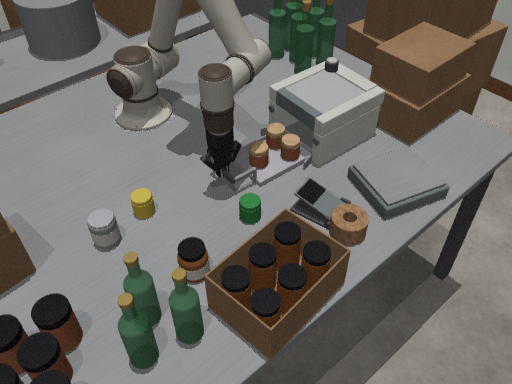

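The tray origin is at about -217 with the jars upright. Drawing it another 10 cm clear.

>>> play_rows(
  motion=[0, -0.03, -0.5, 0, 0, 0, 0, 0, -0.1, -1.6, 0, 0, 0, 0, 0, -0.18, -3, 0, 0, 0, 0, 0, -0.27, -4.4, 0, 0, 0, 0, 0, -0.36, -5.8, 0, 0, 0, 0],
)

```text
clock: 39.67
position: [464.0, -72.7, 35.2]
ee_rot: [0.03, 1.0, 0.001, 0.002]
contact_force: [0.8, 9.8, 6.6]
gripper_width: 10.7
```

>>> play_rows(
  motion=[0, -0.08, -1.3, 0, 0, 0, 0, 0, -0.15, -2.5, 0, 0, 0, 0, 0, -0.21, -3.5, 0, 0, 0, 0, 0, -0.25, -4, 0, 0, 0, 0, 0, -0.25, -4, 0, 0, 0, 0],
)

```text
clock: 40.3
position: [461.0, -113.2, 35.2]
ee_rot: [0.03, 1.0, 0.0, 0.001]
contact_force: [1.1, 6.1, 7.5]
gripper_width: 10.8
```

>>> play_rows(
  motion=[0, 0, 0, 0, 0, 0, 0, 60, 0, 0, 0, 0, 0, 0, 60, 0, 0, 0, 0, 0, 0, 60, 0, 0, 0, 0, 0, 0, 60, 0, 0, 1, 0, 0, 0],
)

```text
clock: 40.92
position: [458.6, -114.2, 43.8]
ee_rot: [0.031, 1.0, -0.0, -0.001]
contact_force: [-0.4, -0.3, -0.8]
gripper_width: 51.4
```

>>> play_rows(
  motion=[60, 0, 0, 4, 0, 0, 0, 60, 0, 0, 9, 0, 0, 0, 60, 0, -4, 14, 0, 0, 0, 60, 2, -9, 16, 0, 0, 0, 60, 4, -14, 16, 0, 0, 0],
)

```text
clock: 41.55
position: [501.2, -255.8, 208.2]
ee_rot: [0.03, 1.0, -0.001, 0.003]
contact_force: [0.0, 1.1, 0.3]
gripper_width: 51.2
```

```bash
python3 trayfit.py 15;python3 jars.py 15b
python3 - <<'E'
from fit import *
for n in ['scene','side']:
    Q=load('15',[n]);im=cv2.imread(f'pics/{n}15.png');d=np.load(f'pics/{n}15.npy');C=im[d>0].max(1)
    x,y,z=Q.T;k=(x>650)&(x<780)&(y>40)&(y<190)&(z>30)&(z<80)&(C<45); print(n,'pad',k.sum(),Q[k].mean(0).round(1))
E
```

```text
[ 501.15887722 -255.76463715  208.22380377] [ 3.00835665e-02  9.99541431e-01 -7.94205544e-04  3.35786649e-03] 41.55 [0.04749208 1.13058005 0.34690707] 51.249267692823935
scene right 145 slope -0.0004 t at front/back [-79.4 -79.4] s -427.0 -230.0
scene left 70 slope -0.0008 t at front/back [82.5 82.4] s -427.0 -274.0
scene cross [(np.int64(-427), np.int64(23)), (np.int64(-424), np.int64(19)), (np.int64(-394), np.int64(7)), (np.int64(-295), np.int64(13)), (np.int64(-289), np.int64(11)), (np.int64(-208), np.int64(16)), (np.int64(-205), np.int64(17)), (np.int64(-202), np.int64(14))]
side left 93 slope 0.0005 t at front/back [82.3 82.3] s -426.0 -230.0
side cross [(np.int64(-427), np.int64(51)), (np.int64(-424), np.int64(24)), (np.int64(-421), np.int64(6)), (np.int64(-394), np.int64(14)), (np.int64(-295), np.int64(23)), (np.int64(-292), np.int64(8)), (np.int64(-289), np.int64(7)), (np.int64(-208), np.int64(7))]
[ 500.84328055 -257.77486948  204.82846699] 41.65 51.2529244846894
scene 0.97 ztop 71.0 c [464.8  23.6  70.6] sz [60. 58.] col [114.  89.  67.]
scene 0.81 ztop 68.0 c [ 406.8 -253.8   66.6] sz [60. 58.] col [144. 129.  61.]
scene 0.79 ztop 68.0 c [621.  -42.9  66.7] sz [58. 57.] col [44. 98. 55.]
scene 0.71 ztop 72.0 c [504.1 120.8  70.6] sz [58. 58.] col [123.  97.  74.]
scene 0.58 ztop 72.0 c [434.7 124.9  70.9] sz [71. 57.] col [130. 103.  79.]
side 0.93 ztop 71.0 c [464.9  23.9  69.9] sz [57. 59.] col [153. 121.  89.]
side 0.89 ztop 67.0 c [ 406.1 -254.6   65.7] sz [58. 58.] col [198. 185.  76.]
side 0.76 ztop 71.0 c [433.4 124.6  70. ] sz [56. 60.] col [158. 127.  93.]
side 0.65 ztop 71.0 c [503.7 121.   69.9] sz [54. 57.] col [159. 127.  90.]
side 0.51 ztop 68.0 c [632.8 -47.6  66.5] sz [35. 49.] col [ 56. 115.  66.]
scene pad 372 [706.2 111.5  60.1]
side pad 93 [714.4 104.   57.9]
```

View pics/side15.png

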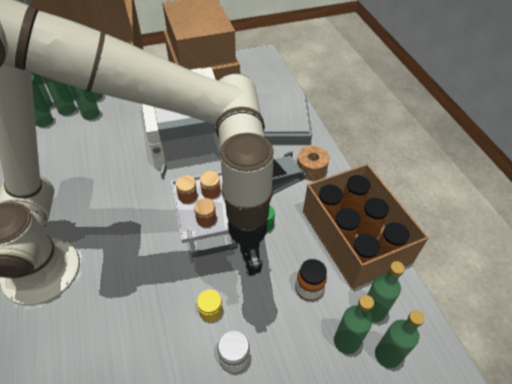

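View pics/scene15.png

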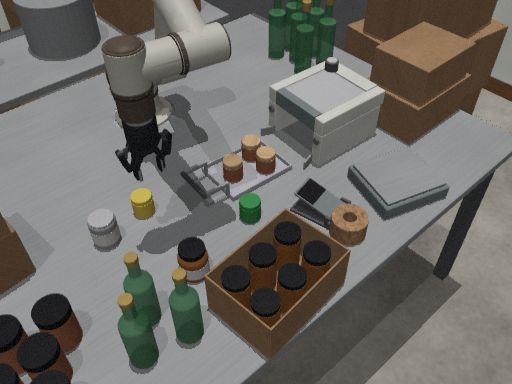

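Everything checks: the three jars are upright at tray (49,-31), (49,39) and (-50,3), the tray origin is at sealer x of about -316, and the pedal is up. Handing in.

```bash
python3 -c "
from bench import arm
print(arm.job_done())"
```

```text
the job is handed in; nothing more can be done
None
```

I put the three wooden-lidded jars on the tray, slid it fully into the sealer, ran the pedal cycle and drew the tray back out. The job is handed in at about 42 s of the 210 s allowed; it reports no verdict.

- **Jars:** There were three in this run. All stand upright with lids at about 70 mm, at tray (49,-31), (49,39) and (-50,3) mm. I left the green and yellow look-alikes alone and never touched the big jar or the tin.
- **Tray home:** It stopped against the back at about 32 N with no further travel. The camera put its origin at sealer x of about -33 mm, inside the -39 mm limit, and it was unchanged while the pedal was down.
- **Pedal:** I held it at its stop for more than 1.2 s; at 24 N it gave no further. The fitted pad slope came out at about 0.08 rad instead of nearly level. I put that down to finger points mixed into the fit, because the fingertip height (37.3 mm) and the stiffness both matched the stop.
- **Final state:** The tray is aligned with its origin at sealer x of about -316 mm, fully clear of the sealer. The arm is clear of everything. In the last check the scene camera put the pad centre at 60 mm, which is up. The side camera read 58 mm, but the arm partly blocked its view.

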